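Sort the loudspeaker parts and clamp the brace in its jig

ROBOT

A 7-joint arm with a two-finger parallel gripper is mounted at the origin on the work surface. World frame = base frame: x ahead of the robot, y to its left, z up, the work surface at z = 0. Lengths are in m, angles in rad, forces in N, time in s.
With the tool pointing down it reaches from about 0.425 to 0.875 m from the base axis. Payload 4.7 kg.
Tool frame: the origin (TCP) lies at the very end of the fingers, on their centre line; the grasp point (between the pads) lies r.hold_point_z behind it (r.hold_point_z is the distance from the TCP to the grasp point, in m); z points along the fingers, y is the direction in which the jaws open and shut (so a half turn about z gives the same grasp; the last joint's range is limited). The gripper opens to 85 mm and grips with 20 to 120 N. Pads are 22 mm wide; open, the fingers measure 114 mm over their backs; the gripper's body (76 mm by 85 mm) begins 54 mm behind the grasp point. The pads swing forward as they close: fully open they stand 13 mm farther back than shut.
Start: joints at [-1.203, 0.321, -0.07, 1.45, 0.023, 1.371, -0.057], TCP at [0.225, 0.61, 0.231] pointing down, gripper open.
Joint ranges: [-2.86, 2.86], [-0.3, 2.09], [-1.38, 1.24], [0.06, 2.45], [-1.56, 4.7], [0.09, 2.05], [-2.69, 2.69]. Speed limits (rad/s): [2.57, 2.57, 3.14, 3.14, 3.14, 3.14, 3.14].

INTERFACE

Orientations are given as a rotation vector (axis times angle).
In Python, from plant import r gives the robot as it stands. The module is installed in compiled form; this text tells all that it offers.
- The arm moves only by the tool servo_tool, never from a script. Its argument "series" is a list of rows, each a list of 7 numbers: the shift along the tool's x, y, z in cm, then the turn, a rotation vector about the tool's x, y, z in rad, then the closure, from -1 (fully open) to 1 (shut). In form: [[dx, dy, dz, ax, ay, az, grip], ...]. A call has 1 to 10 rows; each row is the pose to reach, as a shift and turn from the pose commanded when the call began, along the tool's axes at that moment; what a row does not reach only later rows make up. A row lasts 1/10 s, in which the tool goes at most 50 mm and 8.59 degrees, less where a joint would pass 70% of its speed; a pose out of reach is approached as far as the arm can. A call with a gripper value outside its range is refused whole. The fingers move at their own pace and stop on an object; "squeeze" is the grip in N (left out, the last holds). Time passes only in rows, so rows that repeat a pose let the fingers close. It gives the time, the measured TCP pose, the force and the opening at its end, in the units of the state.
- r.observe(): the state, without advancing time (a new reading comes with each control period).
- r.grab_frame(name): name is "scene" or "top" or "wrist"; returns a dict with "img" (384x512x3 uint8, red, green, blue), "intrinsics" (3x3 intrinsics, pixels), "k1" (the pictures are not rectified: a ray, as slopes to the right and down, at radius r is drawn at 1 + k1 r^2 times it, then the intrinsics apply), "rvec" (rotation vector, rad) and "tvec" (3), from world to camera coordinates, as OpenCV has them. Camera axes: x right, y down, z forward; pixel columns grow to the right and rows downward; lengths in m; the calibration is good to about 2 mm. A picture is of the moment at which its call begins. There is no depth.
- r.finish_job(): hands the job in, once; it reports no verdict.
The state is a dict: "time_s": time; "joints": joint angles; "qd": joint speeds; "tau": joint torques, N m; "ee_pos": TCP position; "tcp_rot": TCP orientation; "wrist_force": force on the tool from outside, world axes, zero at the start; "wrist_torque": the same for the moment, N m; "width": opening from 0.0 (shut) to 1.0 (fully open).
Only numpy, scipy, OpenCV 4.12 (cv2) and the standard library are available. Lean on these libraries where they do the work, as an engineer would, in place of code of your own. Each camera call takes 0.05 s, during which the arm holds its last target.

TASK

Clear the loudspeaker parts from the bench: lay both small speaker drivers in the blue tray, cone side up, and both copper coils in the yellow tray, each standing flat on the tray's floor and not on another part. Lay the wooden brace flat, marked face up, in the pocket of the plywood jig (swing the steel hold-down arm with the red post aside first if it is in the way), then swing the arm back over the brace, fully home to its stop.

Things in the scene. Friction and masses are not known exactly. Their poses are not given: they have to be found in the camera images.
- driver_dark: Small loudspeaker driver with black frame and yellow cone, about 56 mm across its round flange and 32 mm tall, standing cone up on its magnet (40 mm across, lowest 14 mm; flange between 24 and 32 mm up, 56 mm across). Origin: centre of its underside, z up. Grip the flange across. About 0.12 kg. Belongs in the blue tray.
- driver_light: Small loudspeaker driver with bare aluminium frame and black cone, about 56 mm across its round flange and 32 mm tall, standing cone up on its magnet (40 mm across, lowest 14 mm; flange between 24 and 32 mm up, 56 mm across). Origin: centre of its underside, z up. Grip the flange across. About 0.12 kg. Belongs in the blue tray.
- coil_black: Crossover coil with black centre and four black ties, a plain solid copper-coloured disc 50 mm across and 28 mm tall lying flat. Origin: centre of its underside, z up. About 0.15 kg. Belongs in the yellow tray.
- coil_white: Crossover coil with white centre and four white ties, a plain solid copper-coloured disc 50 mm across and 28 mm tall lying flat. Origin: centre of its underside, z up. About 0.15 kg. Belongs in the yellow tray.
- brace: Brown wooden brace block, 40 mm along its x, 90 mm along its y (long axis), 30 mm tall, with two black drill marks on its top face. Origin: centre of its underside, z up. About 0.08 kg. It may lie at any yaw and may go into the pocket either way round.
- tray_blue: Blue shallow open tray fixed to the bench, 150 mm along its x, 190 mm along its y, 15 mm tall, walls and floor 4 to 5 mm thick. Origin: centre of its underside, z up. Room for two parts side by side along its y, e.g. 45 mm either side of the centre.
- tray_yellow: Yellow shallow open tray fixed to the bench, 150 mm along its x, 190 mm along its y, 15 mm tall, walls and floor 4 to 5 mm thick. Origin: centre of its underside, z up. Room for two parts side by side along its y, e.g. 45 mm either side of the centre.
- jig: Plywood jig fixed to the bench, plate 120 (x) by 190 (y) by 10 mm. Origin: centre of its underside, z up. Pocket (green floor 10 mm up) centred at x 0, y -35 mm, 52 (x) by 102 (y) mm, dark fences 8 mm tall, long sides open over the middle 70 mm for fingers. Steel hold-down arm: upright pivot at x 0, y 65 mm; 18 mm wide, reach 80 mm, 43 to 51 mm above the bench, 3 mm over a laid brace.
- hold_arm (a joint): Angle (rad) of the hold-down arm about its upright pivot: 0 = at its stop, pointing along the jig's -y over the end of the pocket (closed); grows as it swings towards the jig's -x, to a stop at 1.6 (open). Starts anywhere from 0 to 1.5; below about 0.9 it obstructs loading. Light friction (about 1 N at the post) holds it where it is left.
- hold_post (a point): Centre of the top of the upright round red post on the hold-down arm: 18 mm in diameter, 36 mm tall (51 to 87 mm above the bench), 62 mm from the pivot. In the jig's frame at x = -62 sin(q), y = 65 - 62 cos(q) mm for arm angle q. Push it, or grip it from above.

How it is judged:
By the outcome, as a careful person would: the job done as asked, in the order asked, and still so for the second after the job is handed in, with the robot touching nothing.
It also fails if it takes over 128 s, if anything falls off the work surface, if the arm or the gripper's body presses on something with over 40 N, if the wrist force passes 120 N, or if a joint passes its speed limit or range.

## Working session

There is one attempt and no reset: what is moved stays moved. The work goes in short steps, Python scripts to look and compute and a tool call to move; the robot and the scene stay as the last step left them, time stands still between calls to the robot, and variables do not carry over. Pictures are saved under pics/ and viewed, and the job is handed in when it is done.

Besides the shell and the picture viewer there is one more tool, called after "Call:" as a command line: name --pt "numbers of a row" for each row, then --argument value for the rest. servo_tool: Moves the arm, as the interface text tells. Its arguments: {"type":"object","properties":{"series":{"type":"array"},"squeeze":{"type":"number"}},"required":["series"]}

```bash
mkdir -p pics; python3 - <<'E'
from plant import r
import cv2
o=r.observe()
print({k:o[k] for k in('time_s','ee_pos','tcp_rot','width','joints')},r.hold_point_z)
for n in('scene','top','wrist'):
    f=r.grab_frame(n); cv2.imwrite(f'pics/{n}0.png',f['img'][:,:,::-1]); print(n,f['intrinsics'],f['k1'],f['rvec'],f['tvec'])
E
```

```text
{'time_s': 0.0, 'ee_pos': array([0.22504574, 0.60923606, 0.23022125]), 'tcp_rot': array([-5.52701342e-01, -3.09233994e+00,  2.98434952e-03]), 'width': 0.9990920224050016, 'joints': array([-1.20292458,  0.32184654, -0.07008574,  1.45164903,  0.02259462,
        1.37080011, -0.05688784])} 0.0187
scene [[350.09222168   0.         252.17893287]
 [  0.         350.09222168 193.83157966]
 [  0.           0.           1.        ]] -0.10498652874260135 [ 1.05015238  2.38256686 -1.0326762 ] [ 0.30547025 -0.19309811  1.17685379]
top [[439.25950867   0.         257.32952772]
 [  0.         439.25950867 198.98014305]
 [  0.           0.           1.        ]] 0.006698344535134646 [ 2.17203164 -2.14023666  0.13064545] [0.03488658 0.48309769 1.26302412]
wrist [[288.44307842   0.         256.76169616]
 [  0.         288.44307842 192.37731329]
 [  0.           0.           1.        ]] 0.0013683268769124192 [-2.35985716 -1.64531973 -0.25309412] [-0.64853602 -0.04147959  0.3803256 ]
```

View pics/top0.png

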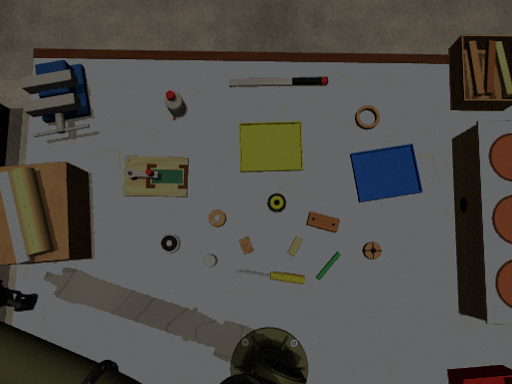

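View pics/scene0.png

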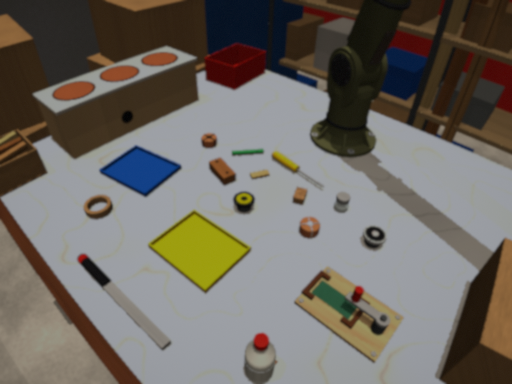

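View pics/wrist0.png

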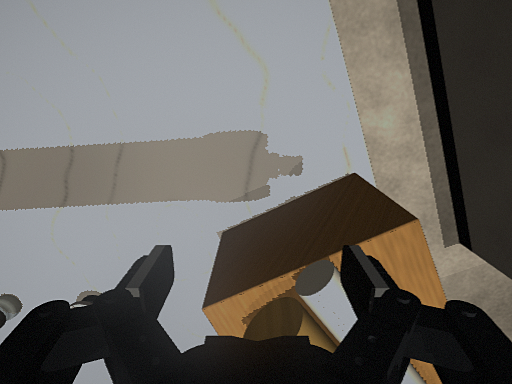

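```bash
cat > h.py <<'E'
import numpy as np, cv2
from scipy.spatial.transform import Rotation as R
def ray(f,px):
    K=np.array(f['intrinsics']);k=f['k1']
    d=np.array([k,0,0,0,0.])
    p=cv2.undistortPoints(np.array(px,float).reshape(-1,1,2),K,d,None,None).reshape(-1,2)
    Rm=R.from_rotvec(np.array(f['rvec']).ravel()).as_matrix();t=np.array(f['tvec']).ravel()
    return -Rm.T@t,np.c_[p,np.ones(len(p))]@Rm
def plane(f,px,z):
    c,d=ray(f,px); s=(z-c[2])/d[:,2]
    return c+s[:,None]*d
def proj(f,P):
    return cv2.projectPoints(np.array(P,float).reshape(-1,1,3),np.array(f['rvec'],float),np.array(f['tvec'],float),np.array(f['intrinsics']),np.array([f['k1'],0,0,0,0.]))[0].reshape(-1,2)
def crop(im,x,y,w,h,s,name):
    c=im[y:y+h,x:x+w,::-1]; cv2.imwrite(name,cv2.resize(c,None,fx=s,fy=s,interpolation=cv2.INTER_CUBIC))
E
python3 - <<'E'
from plant import r
from h import *
import pickle
f=r.grab_frame('top');g=r.grab_frame('scene');pickle.dump((f,g),open('f0.pkl','wb'))
crop(np.clip(f['img']*1.6,0,255).astype('uint8'),110,90,150,110,5,'pics/c1.png')
crop(np.clip(f['img']*1.6,0,255).astype('uint8'),150,180,250,90,3,'pics/c2.png')
E
```

```text
(no output)
```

View pics/c1.png

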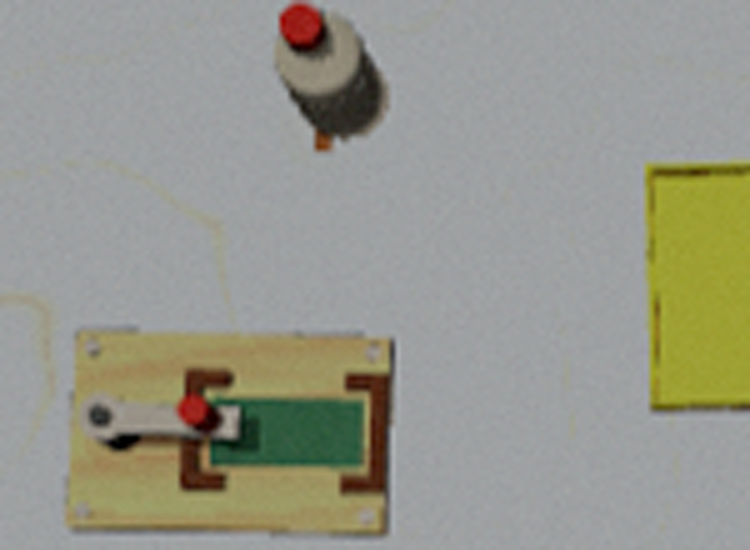

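View pics/c2.png

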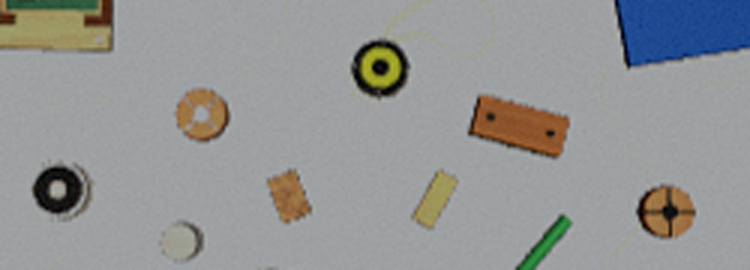

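```bash
cat > meas.py <<'E'
from h import *
import pickle
def blobs(im,roi,cond):
    x,y,w,h=roi; m=np.zeros(im.shape[:2],'uint8')
    hsv=cv2.cvtColor(im,cv2.COLOR_RGB2HSV)
    m[y:y+h,x:x+w]=cond(hsv)[y:y+h,x:x+w]*255
    cs,_=cv2.findContours(m,cv2.RETR_EXTERNAL,cv2.CHAIN_APPROX_NONE)
    return max(cs,key=cv2.contourArea),m
def rect(f,roi,cond,z):
    c,_=blobs(f['img'],roi,cond)
    P=plane(f,c.reshape(-1,2),z)[:,:2]*1000
    return cv2.minAreaRect(P.astype('float32'))
E
python3 - <<'E'
from meas import *
f,g=pickle.load(open('f0.pkl','rb'))
im=f['img'];hsv=cv2.cvtColor(im,cv2.COLOR_RGB2HSV)
for p in [(270,147),(385,170),(165,176),(130,190),(316,220),(210,218),(372,243),(269,202),(277,202),(277,208),(170,236),(164,243),(300,180),(150,173)]: print(p,hsv[p[1],p[0]],im[p[1],p[0]])
S=lambda t:(lambda h:h[:,:,1]>t)
print('yel',rect(f,(225,110,90,75),lambda h:(h[:,:,1]>120)&(h[:,:,0]>20)&(h[:,:,0]<40),.015))
print('blue',rect(f,(340,135,90,75),lambda h:(h[:,:,1]>120)&(h[:,:,0]>100),.015))
print('jig',rect(f,(115,148,80,55),S(60),.010))
print('green',rect(f,(115,148,80,55),lambda h:(h[:,:,1]>80)&(h[:,:,0]>45)&(h[:,:,0]<95),.010))
print('brace',rect(f,(300,205,50,35),lambda h:(h[:,:,1]>80)&(h[:,:,2]>60),.030))
print('braceall',rect(f,(300,205,50,35),lambda h:(h[:,:,1]>80),.030))
for n,roi in (('white',(204,205,28,26)),('black',(358,236,28,28))):
    c,_=blobs(im,roi,lambda h:(h[:,:,1]>60))
    P=plane(f,c.reshape(-1,2),.028)[:,:2]*1000
    print(n,cv2.minEnclosingCircle(P.astype('float32')),cv2.fitEllipse(P.astype('float32')))
for n,roi in (('dark',(262,188,30,30)),('light',(156,230,28,28))):
    bg=np.median(im[195:230,235:260].reshape(-1,3),0)
    x,y,w,h=roi
    d=np.abs(im.astype(int)-bg).max(2)>22
    c,_=blobs(im,roi,lambda h:d)
    P=plane(f,c.reshape(-1,2),.032)[:,:2]*1000
    print(n,bg,cv2.minEnclosingCircle(P.astype('float32')),cv2.fitEllipse(P.astype('float32')))
    # cone
c,_=blobs(im,(262,188,30,30),lambda h:(h[:,:,1]>120)&(h[:,:,0]>20)&(h[:,:,0]<40)&(h[:,:,2]>70))
print('cone d',cv2.minEnclosingCircle(plane(f,c.reshape(-1,2),.03)[:,:2].astype('float32')*1000))
c,_=blobs(im,(156,230,28,28),lambda h:h[:,:,2]<50)
print('cone l',cv2.minEnclosingCircle(plane(f,c.reshape(-1,2),.03)[:,:2].astype('float32')*1000))
c,_=blobs(im,(115,148,80,55),lambda h:(h[:,:,1]>170)&((h[:,:,0]<6)|(h[:,:,0]>172)))
print('post',cv2.minEnclosingCircle(plane(f,c.reshape(-1,2),.087)[:,:2].astype('float32')*1000),len(c))
E
```

```text
(270, 147) [ 31 178 102] [ 99 102  31]
(385, 170) [109 206  88] [17 44 88]
(165, 176) [ 70 127  56] [28 56 37]
(130, 190) [ 31  87 100] [ 99 100  66]
(316, 220) [ 12 170  87] [87 52 29]
(210, 218) [ 16 139  99] [99 74 45]
(372, 243) [ 17 128  50] [50 39 25]
(269, 202) [ 33 116  22] [21 22 12]
(277, 202) [150 116  11] [11  6 11]
(277, 208) [ 30 187  83] [83 83 22]
(170, 236) [ 38 102  10] [ 9 10  6]
(164, 243) [110  59  13] [10 11 13]
(300, 180) [105   5 103] [101 102 103]
(150, 173) [  3 207  80] [80 21 15]
yel ((646.196044921875, 4.882453918457031), (150.65533447265625, 188.94972229003906), 2.592423439025879)
blue ((570.4075927734375, -341.64056396484375), (149.2349853515625, 192.03421020507812), 9.904430389404297)
jig ((550.4701538085938, 349.78778076171875), (189.5868377685547, 119.50099182128906), 89.67207336425781)
green ((552.2761840820312, 315.270263671875), (39.68941879272461, 90.67506408691406), 0.8402488231658936)
brace ((418.9930419921875, -151.15737915039062), (87.77909088134766, 38.753753662109375), 75.25328063964844)
braceall ((418.5694580078125, -149.67950439453125), (
[... 271 characters left out ...]
56), 26.491147994995117) ((338.0343322753906, -291.9881896972656), (46.707611083984375, 51.5133171081543), 8.724751472473145)
dark [ 99. 100. 101.] ((473.2911071777344, -14.163053512573242), 29.554784774780273) ((472.8385925292969, -13.984039306640625), (54.172813415527344, 57.09723663330078), 86.146240234375)
light [ 99. 100. 101.] ((349.23797607421875, 291.8699035644531), 28.686771392822266) ((349.4530944824219, 292.8973693847656), (48.677799224853516, 53.45216369628906), 173.96701049804688)
cone d ((474.4349060058594, -14.508544921875), 19.26178550720215)
cone l ((350.0907287597656, 297.5843200683594), 22.776411056518555)
post ((549.450439453125, 350.0428466796875), 11.714736938476562) 18
```

```bash
cat > pl.py <<'E'
from h import *
def plan(ts,o=None,base=None):
    """ts: list of (x,y,z mm, jaw deg)"""
    from plant import r
    o=r.observe(); p=np.array(o['ee_pos']); Rc=R.from_rotvec(o['tcp_rot'])
    x=Rc.as_matrix()[:,1]; print('t %.2f'%o['time_s'],'pos',np.round(p*1000,1),'jaw %.1f'%np.degrees(np.arctan2(x[1],x[0])),'w %.3f'%o['width'],'F',np.round(o['wrist_force'],1))
    for X,Y,Z,a in ts:
        a=np.radians(a);c,s=np.cos(a),np.sin(a)
        T=np.array([[-s,c,0],[c,s,0],[0,0,-1.]])
        d=Rc.inv().apply(np.array([X,Y,Z])/1000-p)*100
        v=(Rc.inv()*R.from_matrix(T)).as_rotvec()
        print([round(float(q),2) for q in d]+[round(float(q),3) for q in v])
E
python3 - <<'E'
from pl import *
plan([(550,352,200,37),(550,352,60,37)])
E
```

```text
t 0.25 pos [225.2 609.5 230.8] jaw 69.7 w 1.004 F [ 0.2  0.3 -0.4]
[-39.39, -12.9, 3.09, -0.001, 0.0, 0.571]
[-39.39, -12.88, 17.09, -0.001, 0.0, 0.571]
```

Call:
servo_tool --pt "-39.4 -12.9 3.1 0 0 0.57 -1" --pt "-39.4 -12.9 3.1 0 0 0.57 -1" --pt "-39.4 -12.9 3.1 0 0 0.57 -1" --pt "-39.4 -12.9 3.1 0 0 0.57 -1" --pt "-39.4 -12.9 3.1 0 0 0.57 -1" --pt "-39.4 -12.9 3.1 0 0 0.57 -1" --pt "-39.4 -12.9 3.1 0 0 0.57 -1" --pt "-39.4 -12.9 3.1 0 0 0.57 -1" --pt "-39.4 -12.9 3.1 0 0 0.57 -1" --pt "-39.4 -12.9 3.1 0 0 0.57 -1" --squeeze 20

```text
time_s: 1.25
ee_pos: [0.5529, 0.3483, 0.1998]
tcp_rot: [1.409, 2.806, -0.002]
wrist_force: [0.1, 0.3, 0.6]
width: 0.999
```

```bash
python3 - <<'E'
from pl import *
from plant import r
plan([(550,352,200,37),(550,352,60,37)])
f=r.grab_frame('wrist');crop(f['img'],0,0,512,384,1.2,'pics/w1.png'); print(proj(f,[[.55,.352,.087]])*1.2)
E
```

```text
t 1.25 pos [552.9 348.3 199.8] jaw 36.7 w 0.999 F [0.1 0.3 0.6]
[0.47, -0.01, -0.02, -0.001, 0.002, -0.005]
[0.5, 0.0, 13.98, -0.001, 0.002, -0.005]
[[307.66143453 218.02873538]]
```

View pics/w1.png

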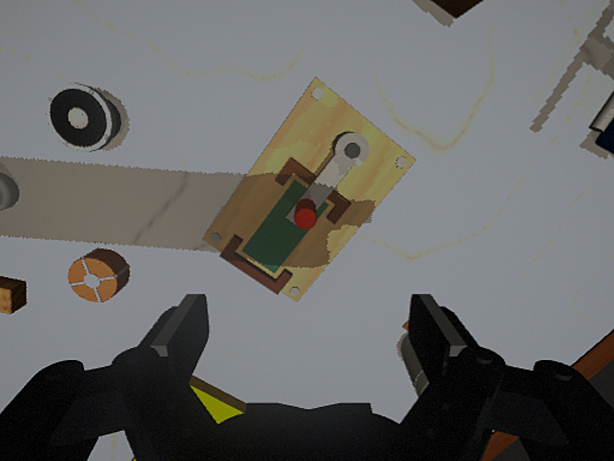

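Call:
servo_tool --pt "0.5 0 5 0 0 0 -1" --pt "0.5 0 9 0 0 0 -1" --pt "0.5 0 12 0 0 0 -1" --pt "0.5 0 13.8 0 0 0 -1" --pt "0.5 0 13.8 0 0 0 0" --pt "0.5 0 13.8 0 0 0 1" --pt "0.5 0 13.8 0 0 0 1" --pt "0.5 0 13.8 0 0 0 1" --pt "0.5 0 13.8 0 0 0 1" --pt "0.5 0 13.8 0 0 0 1"

```text
time_s: 2.3
ee_pos: [0.5457, 0.3554, 0.0639]
tcp_rot: [-1.399, -2.81, 0.004]
wrist_force: [-7.3, -4.0, 8.5]
width: 0.199
```

```bash
python3 - <<'E'
from pl import *
px,py=551,414.5
ts=[]
for i in range(1,11):
    q=.13*i
    ts.append((px-62*np.sin(q),py-62*np.cos(q),62,37-np.degrees(q)))
plan(ts)
E
```

```text
t 2.30 pos [545.7 355.4  63.9] jaw 37.1 w 0.199 F [-7.3 -4.   8.5]
[-0.02, -0.36, 0.2, -0.003, -0.001, 0.131]
[0.58, -0.9, 0.2, -0.003, -0.0, 0.261]
[1.24, -1.35, 0.2, -0.003, -0.0, 0.391]
[1.96, -1.72, 0.2, -0.003, 0.0, 0.521]
[2.72, -1.98, 0.2, -0.003, 0.0, 0.651]
[3.51, -2.15, 0.2, -0.003, 0.001, 0.781]
[4.31, -2.21, 0.21, -0.003, 0.001, 0.911]
[5.12, -2.17, 0.21, -0.003, 0.001, 1.041]
[5.91, -2.03, 0.21, -0.003, 0.001, 1.171]
[6.67, -1.78, 0.21, -0.003, 0.001, 1.301]
```

```bash
cat > pl.py <<'E'
from h import *
def plan(ts,base=None):
    """ts: list of (x,y,z mm, jaw deg); base = commanded (x,y,z,jaw) or None=measured"""
    from plant import r
    M=lambda a:np.array([[-np.sin(a),np.cos(a),0],[np.cos(a),np.sin(a),0],[0,0,-1.]])
    o=r.observe(); p=np.array(o['ee_pos']); Rc=R.from_rotvec(o['tcp_rot'])
    x=Rc.as_matrix()[:,1]; print('t %.2f'%o['time_s'],'pos',np.round(p*1000,1),'jaw %.1f'%np.degrees(np.arctan2(x[1],x[0])),'w %.3f'%o['width'],'F',np.round(o['wrist_force'],1))
    if base is not None: p=np.array(base[:3])/1000; Rc=R.from_matrix(M(np.radians(base[3])))
    for X,Y,Z,a in ts:
        d=Rc.inv().apply(np.array([X,Y,Z])/1000-p)*100
        v=(Rc.inv()*R.from_matrix(M(np.radians(a)))).as_rotvec()
        print([round(float(q),2)+0 for q in d]+[round(float(q),3)+0 for q in v])
E
python3 - <<'E'
from pl import *
px,py=547,418
ts=[]
for i in range(1,11):
    q=.13*i
    ts.append((px-62*np.sin(q),py-62*np.cos(q),64,37-np.degrees(q)))
plan(ts,(547,356,64,37))
E
```

```text
t 2.30 pos [545.7 355.4  63.9] jaw 37.1 w 0.199 F [-7.3 -4.   8.5]
[0.53, -0.61, 0.0, 0.0, 0.0, 0.13]
[1.13, -1.15, 0.0, 0.0, 0.0, 0.26]
[1.79, -1.6, 0.0, 0.0, 0.0, 0.39]
[2.51, -1.97, 0.0, 0.0, 0.0, 0.52]
[3.27, -2.24, 0.0, 0.0, 0.0, 0.65]
[4.06, -2.4, 0.0, 0.0, 0.0, 0.78]
[4.86, -2.47, 0.0, 0.0, 0.0, 0.91]
[5.66, -2.43, 0.0, 0.0, 0.0, 1.04]
[6.46, -2.28, 0.0, 0.0, 0.0, 1.17]
[7.22, -2.04, 0.0, 0.0, 0.0, 1.3]
```

Call:
servo_tool --pt "0.53 -0.61 0 0 0 0.13 1" --pt "1.13 -1.15 0 0 0 0.26 1" --pt "1.79 -1.6 0 0 0 0.39 1" --pt "2.51 -1.97 0 0 0 0.52 1" --pt "3.27 -2.24 0 0 0 0.65 1" --pt "4.06 -2.4 0 0 0 0.78 1" --pt "4.86 -2.47 0 0 0 0.91 1" --pt "5.66 -2.43 0 0 0 1.04 1" --pt "6.46 -2.28 0 0 0 1.17 1" --pt "7.22 -2.04 0 0 0 1.3 1"

```text
time_s: 3.3
ee_pos: [0.4918, 0.4012, 0.0641]
tcp_rot: [2.82, 1.38, 0.013]
wrist_force: [9.6, -0.3, -3.3]
width: 0.198
```

Call:
servo_tool --pt "0 0 0 0 0 0 1" --pt "0 0 0 0 0 0 1"

```text
time_s: 3.5
ee_pos: [0.4913, 0.4023, 0.0641]
tcp_rot: [2.817, 1.39, 0.013]
wrist_force: [7.0, 2.0, -3.6]
width: 0.196
```

```bash
python3 - <<'E'
from pl import *
from plant import r
plan([])
f=r.grab_frame('wrist');crop(f['img'],0,0,512,384,1.2,'pics/w2.png')
E
```

```text
t 3.50 pos [491.3 402.3  64.1] jaw -37.5 w 0.196 F [ 7.   2.  -3.6]
```

View pics/w2.png

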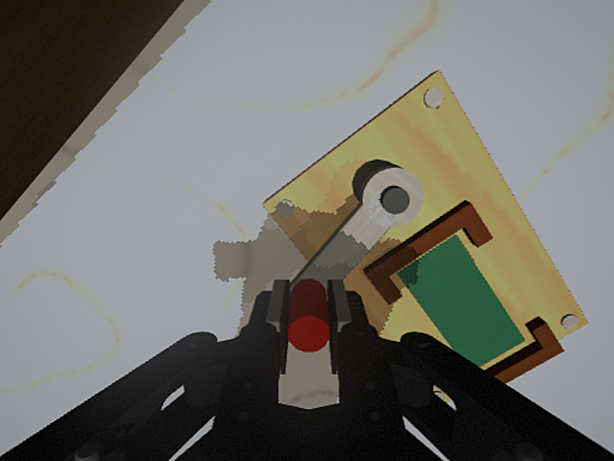

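```bash
python3 - <<'E'
from pl import *
plan([(487,401,200,-37.5),(375,300,200,-37.5)],(487,401,64,-37.5))
E
```

```text
t 3.55 pos [491.3 402.3  64.1] jaw -37.5 w 0.204 F [ 6.6  1.6 -3.8]
[0.0, 0.0, -13.6, 0.0, 0.0, 0.0]
[-14.83, -2.74, -13.6, 0.0, 0.0, 0.0]
```

Call:
servo_tool --pt "0 0 0 0 0 0 0" --pt "0 0 0 0 0 0 -0.2" --pt "0 0 0 0 0 0 -0.2" --pt "0 0 0 0 0 0 -0.2" --pt "0 0 -4 0 0 0 -0.2" --pt "0 0 -8 0 0 0 -1" --pt "0 0 -12 0 0 0 -1" --pt "0 0 -13.6 0 0 0 -1" --pt "0 0 -13.6 0 0 0 -1"

```text
time_s: 4.45
ee_pos: [0.4886, 0.4026, 0.2014]
tcp_rot: [-2.815, -1.391, -0.008]
wrist_force: [0.6, -0.1, -0.6]
width: 1.001
```

```bash
python3 - <<'E'
from pl import *
plan([(350,293,200,10)])
E
```

```text
t 4.45 pos [488.6 402.6 201.4] jaw -37.4 w 1.001 F [ 0.6 -0.1 -0.6]
[-17.12, -4.35, 0.04, 0.003, -0.005, -0.827]
```

Call:
servo_tool --pt "-17.1 -4.3 0 0 0 -0.82 -1" --pt "-17.1 -4.3 0 0 0 -0.82 -1" --pt "-17.1 -4.3 0 0 0 -0.82 -1" --pt "-17.1 -4.3 0 0 0 -0.82 -1" --pt "-17.1 -4.3 0 0 0 -0.82 -1" --pt "-17.1 -4.3 0 0 0 -0.82 -1" --pt "-17.1 -4.3 0 0 0 -0.82 -1" --pt "-17.1 -4.3 0 0 0 -0.82 -1" --pt "-17.1 -4.3 0 0 0 -0.82 -1" --pt "-17.1 -4.3 0 0 0 -0.82 -1"

```text
time_s: 5.45
ee_pos: [0.3492, 0.2918, 0.1978]
tcp_rot: [2.029, 2.398, -0.001]
wrist_force: [-0.3, 0.2, -1.2]
width: 0.998
```

```bash
python3 - <<'E'
from pl import *
from plant import r
f=r.grab_frame('wrist');crop(f['img'],0,0,512,384,1.2,'pics/w3.png'); 
plan([(350,293,200,10)])
im=f['img']
print(proj(f,[[.35,.293,.032]]))
c,m=__import__('meas').blobs(im,(0,0,512,240),lambda h:h[:,:,2]<25)
E
```

```text
t 5.50 pos [349.3 291.8 198. ] jaw 9.5 w 1.002 F [-0.4 -0.2 -0.5]
[0.11, 0.09, -0.2, 0.0, 0.001, -0.008]
[[256.77648182 172.24842846]]
```

View pics/w3.png

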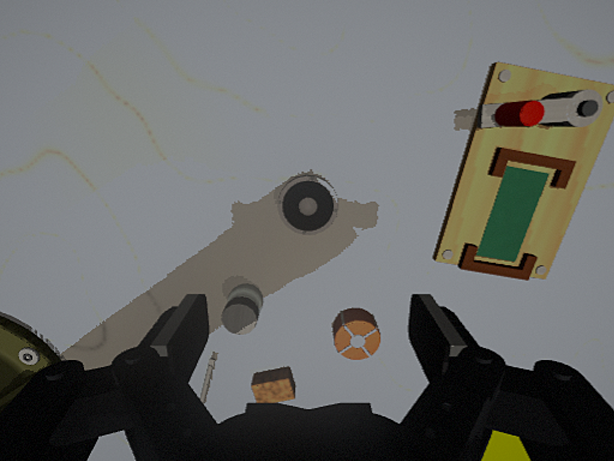

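Call:
servo_tool --pt "0.1 0.1 4 0 0 0 -1" --pt "0.1 0.1 8 0 0 0 -1" --pt "0.1 0.1 12 0 0 0 -1" --pt "0.1 0.1 15 0 0 0 -1" --pt "0.1 0.1 17.5 0 0 0 -1" --pt "0.1 0.1 18.6 0 0 0 -1" --pt "0.1 0.1 18.6 0 0 0 -1" --pt "0.1 0.1 18.6 0 0 0 -1"

```text
time_s: 6.3
ee_pos: [0.3507, 0.2936, 0.0131]
tcp_rot: [2.029, 2.399, 0.002]
wrist_force: [-0.4, 0.5, 0.5]
width: 1.003
```

```bash
python3 - <<'E'
from pl import *
from plant import r
f=r.grab_frame('wrist');crop(f['img'],0,0,512,384,1.2,'pics/w4.png'); 
plan([(350,293,9,10)])
E
```

```text
t 6.35 pos [351.  293.9  13.6] jaw 9.6 w 1.000 F [0.2 0.7 0.7]
[-0.08, -0.12, 0.46, 0.002, -0.002, -0.008]
```

View pics/w4.png

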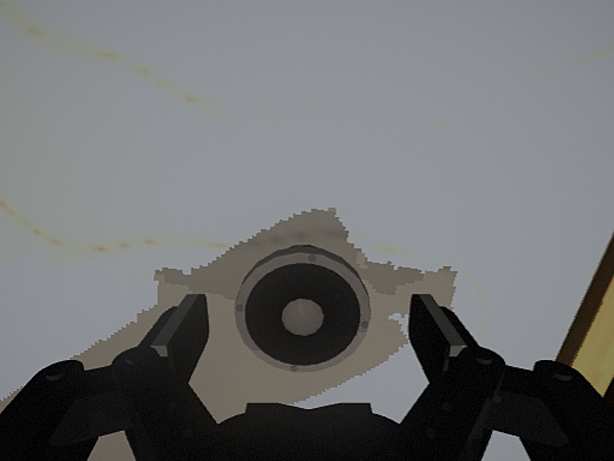

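Call:
servo_tool --pt "0 0 0.4 0 0 0 -1" --pt "0 0 0.4 0 0 0 0" --pt "0 0 0.4 0 0 0 1" --pt "0 0 0.4 0 0 0 1" --pt "0 0 0.4 0 0 0 1" --pt "0 0 0.4 0 0 0 1" --pt "0 0 0.4 0 0 0 1" --pt "0 0 0.4 0 0 0 1" --squeeze 30

```text
time_s: 7.15
ee_pos: [0.3501, 0.2932, 0.009]
tcp_rot: [-2.028, -2.399, -0.0]
wrist_force: [-1.9, -1.7, 5.4]
width: 0.634
```

```bash
python3 - <<'E'
from pl import *
from plant import r
f=r.grab_frame('wrist');crop(f['img'],0,0,512,384,1.2,'pics/w5.png'); 
plan([])
E
```

```text
t 7.20 pos [350.2 293.2   9. ] jaw 9.6 w 0.641 F [-1.6 -1.2  5.6]
```

View pics/w5.png

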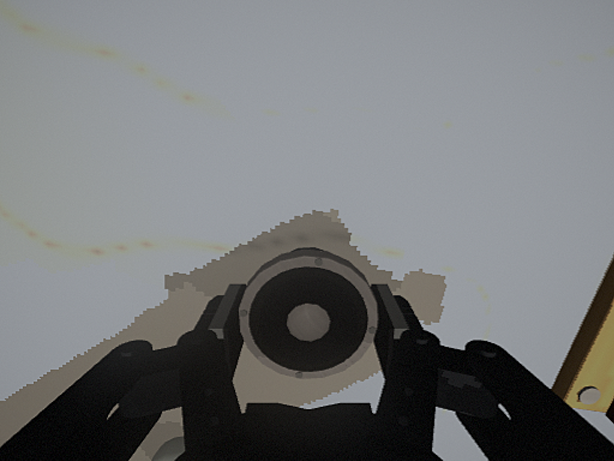

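```bash
python3 - <<'E'
from pl import *
plan([(350,293,180,10),(530,50,180,10),(578,-386,180,10),(578,-386,18,10)])
E
```

```text
t 7.20 pos [350.2 293.2   9. ] jaw 9.6 w 0.641 F [-1.6 -1.2  5.6]
[-0.01, -0.02, -17.1, 0.0, -0.001, -0.008]
[-26.97, 13.69, -17.12, 0.0, -0.001, -0.008]
[-70.76, 11.18, -17.14, 0.0, -0.001, -0.008]
[-70.77, 11.18, -0.94, 0.0, -0.001, -0.008]
```

Call:
servo_tool --pt "0 0 -3 0 0 0 1" --pt "0 0 -6 0 0 0 1" --pt "0 0 -10 0 0 0 1" --pt "0 0 -14 0 0 0 1" --pt "-2 1 -17 0 0 0 1" --pt "-5 3 -17.1 0 0 0 1" --pt "-9 5 -17.1 0 0 0 1" --pt "-13 7 -17.1 0 0 0 1" --pt "-17 9 -17.1 0 0 0 1" --pt "-21 11 -17.1 0 0 0 1"

```text
time_s: 8.2
ee_pos: [0.494, 0.1026, 0.1793]
tcp_rot: [-2.028, -2.399, -0.001]
wrist_force: [0.7, 0.4, -2.5]
width: 0.64
```

Call:
servo_tool --pt "-4 2 0 0 0 0 1" --pt "-8 2.6 0 0 0 0 1" --pt "-12 2.4 0 0 0 0 1" --pt "-16 2 0 0 0 0 1" --pt "-20 2 0 0 0 0 1" --pt "-24 1.6 0 0 0 0 1" --pt "-28 1.4 0 0 0 0 1" --pt "-32 1.2 0 0 0 0 1" --pt "-36 1 0 0 0 0 1" --pt "-40 0.8 0 0 0 0 1"

```text
time_s: 9.2
ee_pos: [0.5678, -0.29, 0.1787]
tcp_rot: [-2.027, -2.399, -0.0]
wrist_force: [0.3, 0.5, -1.3]
width: 0.638
```

Call:
servo_tool --pt "-4 0 0 0 0 0 1" --pt "-7 -0.3 0 0 0 0 1" --pt "-9.8 -0.6 0 0 0 0 1" --pt "-9.8 -0.6 0 0 0 0 1" --pt "-9.8 -0.6 0 0 0 0 1" --pt "-9.8 -0.6 0 0 0 0 1"

```text
time_s: 9.8
ee_pos: [0.5788, -0.3849, 0.1788]
tcp_rot: [-2.026, -2.4, -0.002]
wrist_force: [0.7, -0.6, -1.2]
width: 0.637
```

```bash
python3 - <<'E'
from pl import *
from plant import r
f=r.grab_frame('wrist');crop(f['img'],0,0,512,384,1.2,'pics/w6.png'); 
plan([(578,-386,18,10)])
E
```

```text
t 9.85 pos [ 579.  -384.6  179. ] jaw 9.7 w 0.638 F [ 0.1  0.6 -1.6]
[-0.14, -0.13, 16.1, 0.0, -0.001, -0.005]
```

View pics/w6.png

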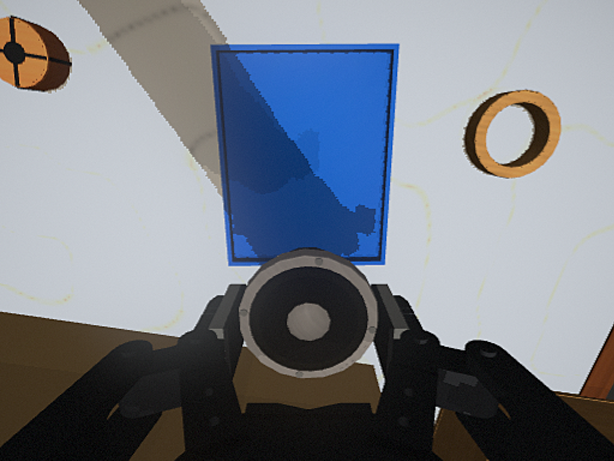

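Call:
servo_tool --pt "0 -0.1 4 0 0 0 1" --pt "0 -0.1 8 0 0 0 1" --pt "0 -0.1 12 0 0 0 1" --pt "0 -0.1 14 0 0 0 1" --pt "0 -0.1 15.5 0 0 0 1" --pt "0 -0.1 16 0 0 0 1" --pt "0 -0.1 16.3 0 0 0 1" --pt "0 -0.1 16.5 0 0 0 1" --pt "0 -0.1 16.5 0 0 0 1"

```text
time_s: 10.75
ee_pos: [0.5779, -0.3871, 0.0154]
tcp_rot: [2.027, 2.398, 0.001]
wrist_force: [0.2, 0.4, -1.4]
width: 0.637
```

Call:
servo_tool --pt "0 0 0.1 0 0 0 1" --pt "0 0 0.1 0 0 0 0" --pt "0 0 0.1 0 0 0 -0.7" --pt "0 0 0.1 0 0 0 -0.7" --pt "0 0 0.1 0 0 0 -0.7" --pt "0 0 -2 0 0 0 -0.7" --pt "0 0 -6 0 0 0 -0.7" --pt "0 0 -10 0 0 0 -1" --pt "0 0 -15 0 0 0 -1" --pt "0 0 -17 0 0 0 -1"

```text
time_s: 11.75
ee_pos: [0.5786, -0.3886, 0.1902]
tcp_rot: [2.024, 2.393, 0.002]
wrist_force: [-0.5, -0.7, 0.1]
width: 0.996
```

```bash
python3 - <<'E'
from pl import *
from plant import r
f=r.grab_frame('wrist');crop(f['img'],0,0,512,384,1.2,'pics/w7.png'); 
f=r.grab_frame('top');crop(f['img'],300,120,160,110,4,'pics/t7.png')
plan([(473,-14,180,10)])
E
```

```text
t 11.85 pos [ 578.8 -388.6  189.3] jaw 9.6 w 1.001 F [ 0.3 -0.  -0.1]
[38.7, -4.22, 0.71, 0.006, 0.005, -0.008]
```

View pics/w7.png

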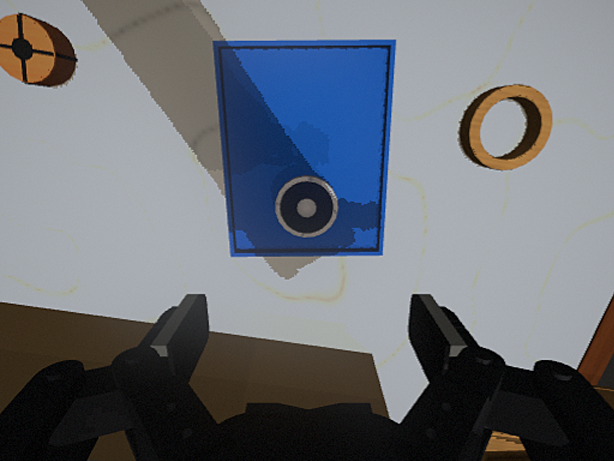

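Call:
servo_tool --pt "4 -0.4 0.5 0 0 0 -1" --pt "8 -0.8 0.5 0 0 0 -1" --pt "12 -1.2 0.5 0 0 0 -1" --pt "16 -1.7 0.5 0 0 0 -1" --pt "20 -2.2 0.7 0 0 0 -1" --pt "24 -2.6 0.7 0 0 0 -1" --pt "28 -3 0.7 0 0 0 -1" --pt "32 -3.5 0.7 0 0 0 -1" --pt "36 -3.9 0.7 0 0 0 -1" --pt "38.7 -4.2 0.7 0 0 0 -1"

```text
time_s: 12.85
ee_pos: [0.4698, -0.0088, 0.1764]
tcp_rot: [-2.023, -2.401, -0.0]
wrist_force: [-0.4, -1.0, 0.2]
width: 1.0
```

Call:
servo_tool --pt "0 0 0 0 0 0 -1" --pt "0 0 0 0 0 0 -1" --pt "0 0 0 0 0 0 -1"

```text
time_s: 13.15
ee_pos: [0.4714, -0.0133, 0.1769]
tcp_rot: [2.03, 2.397, -0.001]
wrist_force: [0.3, 0.3, -0.0]
width: 1.001
```

```bash
python3 - <<'E'
from pl import *
from plant import r
f=r.grab_frame('wrist');crop(f['img'],0,0,512,384,1.2,'pics/w8.png'); 
print(proj(f,[[.473,-.014,.030]])*1.2)
plan([(473,-14,9,10)])
E
```

```text
[[308.66970902 214.19497128]]
t 13.20 pos [471.5 -13.5 177. ] jaw 9.4 w 1.002 F [-0.3 -0.4 -0.2]
[-0.06, 0.14, 16.8, 0.0, 0.001, -0.01]
```

View pics/w8.png

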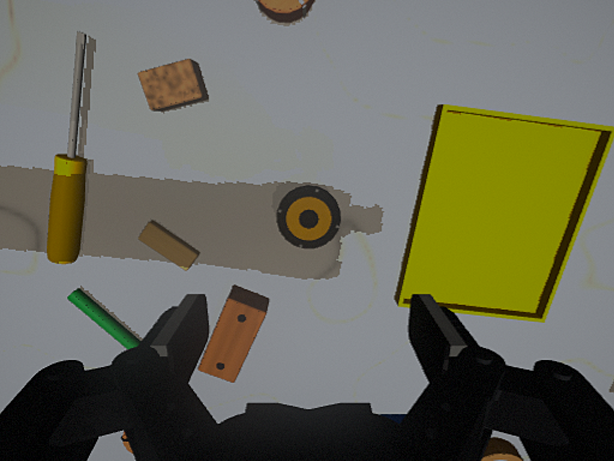

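Call:
servo_tool --pt "-0.1 0.1 4 0 0 0 -1" --pt "-0.1 0.1 8 0 0 0 -1" --pt "-0.1 0.1 12 0 0 0 -1" --pt "-0.1 0.1 15 0 0 0 -1" --pt "-0.1 0.1 16.8 0 0 0 -1" --pt "-0.1 0.1 16.8 0 0 0 -1" --pt "-0.1 0.1 16.8 0 0 0 -1" --pt "-0.1 0.1 16.8 0 0 0 0" --pt "-0.1 0.1 16.8 0 0 0 1" --pt "-0.1 0.1 16.8 0 0 0 1"

```text
time_s: 14.2
ee_pos: [0.4736, -0.0128, 0.0108]
tcp_rot: [2.028, 2.399, 0.003]
wrist_force: [-2.0, -1.1, 6.9]
width: 0.642
```

Call:
servo_tool --pt "0 0 0 0 0 0 1" --pt "0 0 0 0 0 0 1" --pt "0 0 0 0 0 0 1"

```text
time_s: 14.5
ee_pos: [0.4736, -0.0128, 0.0107]
tcp_rot: [2.028, 2.399, 0.003]
wrist_force: [-1.6, -0.7, 6.9]
width: 0.64
```

```bash
python3 - <<'E'
from pl import *
from plant import r
f=r.grab_frame('wrist');crop(f['img'],0,0,512,384,1.2,'pics/w9.png'); 
plan([(473,-14,180,10),(563,-298,180,10)])
E
```

```text
t 14.55 pos [473.6 -12.8  10.7] jaw 9.6 w 0.640 F [-2.9 -0.5  5.9]
[-0.09, -0.04, -16.93, 0.002, -0.001, -0.008]
[-29.59, 4.11, -16.94, 0.002, -0.001, -0.008]
```

View pics/w9.png

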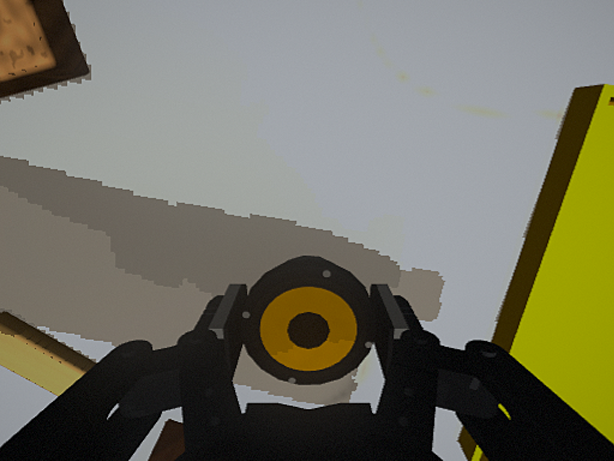

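Gripped dark driver, cone up. Carry to the nearer half of the blue tray.

Call:
servo_tool --pt "0 0 -3 0 0 0 1" --pt "0 0 -6 0 0 0 1" --pt "0 0 -10 0 0 0 1" --pt "-1 0.2 -14 0 0 0 1" --pt "-4 0.6 -17 0 0 0 1" --pt "-8 1.1 -17 0 0 0 1" --pt "-12 1.6 -17 0 0 0 1" --pt "-16 2.2 -17 0 0 0 1" --pt "-20 2.8 -17 0 0 0 1" --pt "-24 3.3 -17 0 0 0 1"

```text
time_s: 15.55
ee_pos: [0.5459, -0.2449, 0.1797]
tcp_rot: [2.026, 2.4, 0.002]
wrist_force: [0.8, 0.4, -1.5]
width: 0.639
```

Call:
servo_tool --pt "-3 0.4 0 0 0 0 1" --pt "-5.6 0.8 0 0 0 0 1" --pt "-5.6 0.8 0 0 0 0 1" --pt "-5.6 0.8 0 0 0 0 1" --pt "-5.6 0.8 0 0 0 0 1"

```text
time_s: 16.05
ee_pos: [0.5625, -0.2964, 0.1793]
tcp_rot: [-2.026, -2.4, -0.002]
wrist_force: [0.8, -0.7, -1.3]
width: 0.643
```

```bash
python3 - <<'E'
from pl import *
plan([(563,-298,15.5,10)])
E
```

```text
t 16.05 pos [ 562.5 -296.4  179.3] jaw 9.7 w 0.643 F [ 0.8 -0.7 -1.3]
[-0.19, 0.02, 16.38, 0.001, -0.001, -0.006]
```

Call:
servo_tool --pt "0 0 4 0 0 0 1" --pt "0 0 8 0 0 0 1" --pt "0 0 12 0 0 0 1" --pt "0 0 14.5 0 0 0 1" --pt "0 0 15.8 0 0 0 1" --pt "0 0 16.3 0 0 0 1" --pt "0 0 16.4 0 0 0 1" --pt "0 0 16.4 0 0 0 1" --pt "0 0 16.4 0 0 0 1"

```text
time_s: 16.95
ee_pos: [0.5633, -0.2984, 0.0169]
tcp_rot: [2.027, 2.397, 0.002]
wrist_force: [0.6, -0.4, -1.5]
width: 0.638
```

Call:
servo_tool --pt "0 0 0.15 0 0 0 1" --pt "0 0 0.15 0 0 0 0" --pt "0 0 0.15 0 0 0 -0.7" --pt "0 0 0.15 0 0 0 -0.7" --pt "0 0 0.15 0 0 0 -0.7" --pt "0 0 -2 0 0 0 -0.7" --pt "0 0 -6 0 0 0 -0.7" --pt "0 0 -10 0 0 0 -1" --pt "0 0 -14 0 0 0 -1" --pt "0 0 -16 0 0 0 -1"

```text
time_s: 17.95
ee_pos: [0.5633, -0.2992, 0.1792]
tcp_rot: [2.026, 2.395, 0.002]
wrist_force: [-0.9, 0.2, 0.6]
width: 1.0
```

```bash
python3 - <<'E'
from pl import *
from plant import r
f=r.grab_frame('wrist');crop(f['img'],0,0,512,384,1.2,'pics/w10.png'); 
plan([(338,-292,175,-35)])
E
```

```text
t 18.00 pos [ 564.3 -299.8  181.4] jaw 9.6 w 1.001 F [ 1.7 -0.8  1.6]
[4.53, -22.19, 0.47, 0.008, 0.001, 0.778]
```

View pics/w10.png

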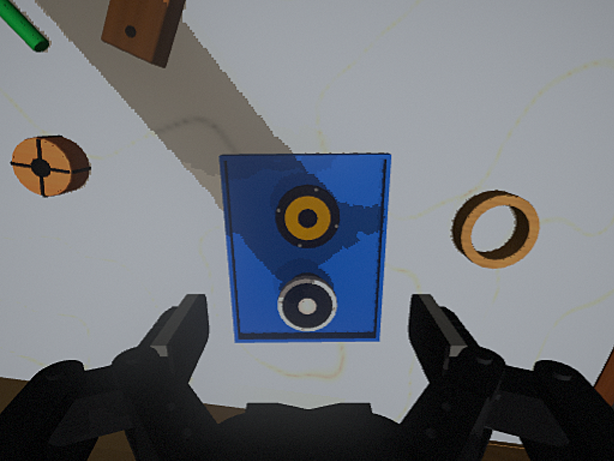

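Call:
servo_tool --pt "1 -4 0.5 0 0 0.1 -1" --pt "2 -8 0.5 0 0 0.2 -1" --pt "2.5 -12 0.5 0 0 0.35 -1" --pt "3.3 -16 0.5 0 0 0.5 -1" --pt "4 -20 0.5 0 0 0.65 -1" --pt "4.5 -22.2 0.5 0 0 0.78 -1" --pt "4.5 -22.2 0.5 0 0 0.78 -1" --pt "4.5 -22.2 0.5 0 0 0.78 -1" --pt "4.5 -22.2 0.5 0 0 0.78 -1" --pt "4.5 -22.2 0.5 0 0 0.78 -1"

```text
time_s: 19.0
ee_pos: [0.3362, -0.2906, 0.1702]
tcp_rot: [2.787, 1.449, -0.003]
wrist_force: [-0.2, -0.1, 0.4]
width: 1.0
```

```bash
python3 - <<'E'
from pl import *
from plant import r
f=r.grab_frame('wrist');crop(f['img'],0,0,512,384,1.2,'pics/w11.png'); 
print(proj(f,[[.338,-.292,.028]])*1.2)
plan([(338,-292,4,-35)])
E
```

```text
[[308.95559369 215.6453696 ]]
t 19.05 pos [ 336.2 -290.7  170.1] jaw -35.1 w 1.000 F [-0.   0.1 -0.5]
[0.04, 0.24, 16.61, -0.001, 0.002, -0.001]
```

View pics/w11.png

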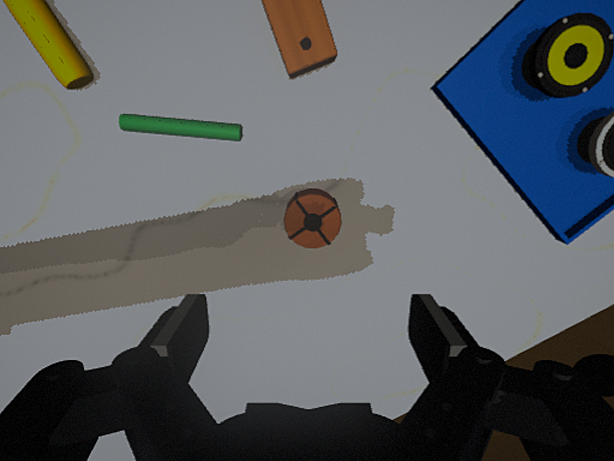

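Call:
servo_tool --pt "-0.2 0.5 4 0 0 0 -1" --pt "-0.2 0.5 8 0 0 0 -1" --pt "-0.2 0.5 12 0 0 0 -1" --pt "-0.2 0.5 15 0 0 0 -1" --pt "-0.2 0.5 16.4 0 0 0 -1" --pt "-0.2 0.5 16.4 0 0 0 -1" --pt "-0.2 0.5 16.4 0 0 0 -1" --pt "-0.2 0.5 16.4 0 0 0 -1"

```text
time_s: 19.85
ee_pos: [0.3398, -0.2956, 0.0073]
tcp_rot: [2.786, 1.448, 0.001]
wrist_force: [0.1, 0.1, 0.4]
width: 1.004
```

```bash
python3 - <<'E'
from pl import *
from plant import r
f=r.grab_frame('wrist');crop(f['img'],0,0,512,384,1.2,'pics/w12.png'); 
plan([(340,-294,4,-35)])
E
```

```text
t 19.90 pos [ 340.  -295.5    7.4] jaw -35.1 w 1.002 F [0.2 0.1 0.4]
[0.12, -0.08, 0.34, 0.002, -0.001, -0.002]
```

View pics/w12.png

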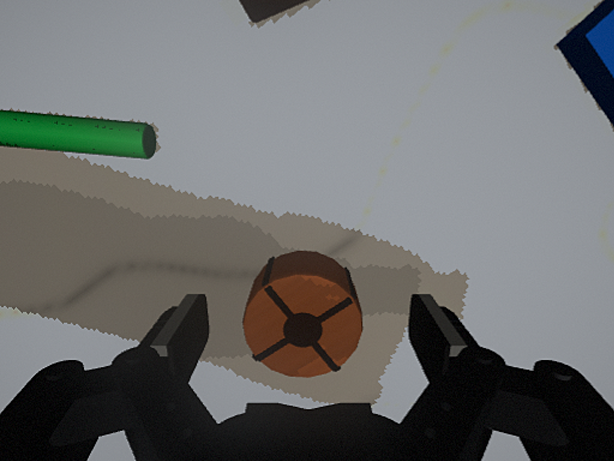

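Call:
servo_tool --pt "0 -0.1 0.3 0 0 0 -1" --pt "0 -0.1 0.3 0 0 0 0" --pt "0 -0.1 0.3 0 0 0 1" --pt "0 -0.1 0.3 0 0 0 1" --pt "0 -0.1 0.3 0 0 0 1" --pt "0 -0.1 0.3 0 0 0 1" --pt "0 -0.1 0.3 0 0 0 1" --pt "0 -0.1 0.3 0 0 0 1"

```text
time_s: 20.7
ee_pos: [0.3382, -0.2943, 0.0037]
tcp_rot: [-2.788, -1.447, -0.001]
wrist_force: [-0.9, 1.4, 6.1]
width: 0.573
```

```bash
python3 - <<'E'
from pl import *
from plant import r
f=r.grab_frame('wrist');crop(f['img'],0,0,512,384,1.2,'pics/w13.png'); 
plan([(340,-294,170,-35),(450,-200,170,-20),(648,-40,170,3)])
E
```

```text
t 20.75 pos [ 338.2 -294.3    3.7] jaw -35.1 w 0.575 F [-1.5  2.2  5.7]
[0.14, 0.13, -16.63, 0.0, -0.001, -0.002]
[14.16, 3.72, -16.62, 0.0, -0.001, -0.264]
[38.64, 10.7, -16.6, 0.0, -0.001, -0.665]
```

View pics/w13.png

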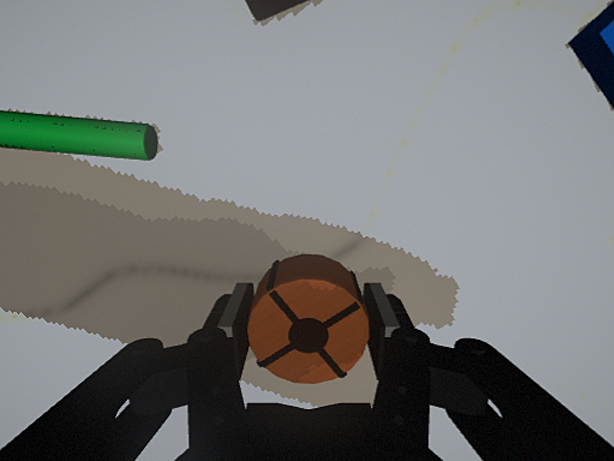

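Call:
servo_tool --pt "0 0 -3 0 0 0 1" --pt "0 0 -6 0 0 0 1" --pt "0 0 -10 0 0 0 1" --pt "1 0.3 -14 0 0 0 1" --pt "4 1 -16.5 0 0 -0.06 1" --pt "8 2.1 -16.6 0 0 -0.14 1" --pt "12 3.2 -16.6 0 0 -0.22 1" --pt "16 4.3 -16.6 0 0 -0.3 1" --pt "20 5.4 -16.6 0 0 -0.38 1" --pt "24 6.5 -16.6 0 0 -0.46 1"

```text
time_s: 21.75
ee_pos: [0.5303, -0.1339, 0.1688]
tcp_rot: [-2.38, -2.049, 0.0]
wrist_force: [-0.0, -0.7, 0.4]
width: 0.574
```

```bash
python3 - <<'E'
from pl import *
# commanded
a=np.radians(-35.1);tx=np.array([-np.sin(a),np.cos(a)]);ty=np.array([np.cos(a),np.sin(a)])
b=np.array([338.2,-294.3])+240*tx+65*ty
print(b)
plan([(648,-40,170,3)],(b[0],b[1],170,-35.1+np.degrees(.46)))
E
```

```text
[ 529.38099212 -135.3194092 ]
t 21.75 pos [ 530.3 -133.9  168.8] jaw -8.5 w 0.574 F [-0.  -0.7  0.4]
[11.22, 10.28, 0.0, 0.0, 0.0, -0.205]
```

Call:
servo_tool --pt "3 2.7 0 0 0 -0.06 1" --pt "6 5.5 0 0 0 -0.12 1" --pt "9 8.2 0 0 0 -0.18 1" --pt "11.2 10.3 0 0 0 -0.2 1" --pt "11.2 10.3 0 0 0 -0.2 1" --pt "11.2 10.3 0 0 0 -0.2 1" --pt "11.2 10.3 0 0 0 -0.2 1"

```text
time_s: 22.45
ee_pos: [0.6472, -0.0419, 0.1691]
tcp_rot: [-2.171, -2.271, 0.002]
wrist_force: [0.4, 0.2, -0.9]
width: 0.571
```

```bash
python3 - <<'E'
from pl import *
from plant import r
f=r.grab_frame('wrist');crop(f['img'],0,0,512,384,1.2,'pics/w14.png'); 
plan([(648,-40,9,3)])
E
```

```text
t 22.50 pos [647.2 -42.  169.3] jaw 2.6 w 0.574 F [ 0.5  0.  -2.1]
[0.2, 0.1, 16.03, 0.0, 0.0, -0.008]
```

View pics/w14.png

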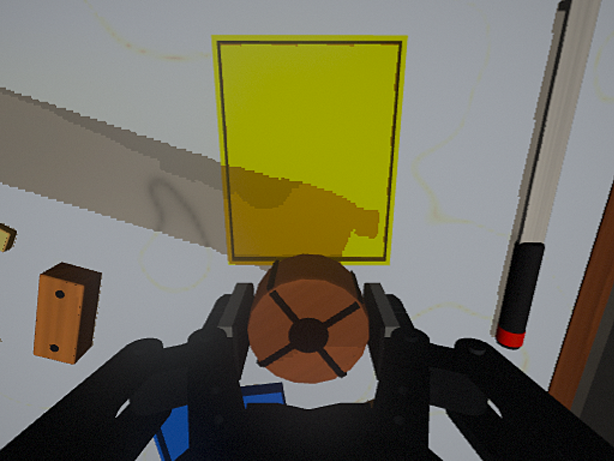

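Call:
servo_tool --pt "0.1 0.1 4 0 0 0 1" --pt "0.1 0.1 8 0 0 0 1" --pt "0.1 0.1 12 0 0 0 1" --pt "0.1 0.1 14.5 0 0 0 1" --pt "0.1 0.1 15.5 0 0 0 1" --pt "0.1 0.1 15.9 0 0 0 1" --pt "0.1 0.1 16 0 0 0 1" --pt "0.1 0.1 16 0 0 0 1" --pt "0.1 0.1 16 0 0 0 1"

```text
time_s: 23.4
ee_pos: [0.6502, -0.0395, 0.011]
tcp_rot: [2.167, 2.272, 0.003]
wrist_force: [0.3, 0.3, -1.7]
width: 0.575
```

Call:
servo_tool --pt "0 0 0.2 0 0 0 1" --pt "0 0 0.2 0 0 0 1" --pt "0 0 0.2 0 0 0 0" --pt "0 0 0.2 0 0 0 -0.6" --pt "0 0 0.2 0 0 0 -0.6" --pt "0 0 0.2 0 0 0 -0.6" --pt "0 0 -3 0 0 0 -0.6" --pt "0 0 -7 0 0 0 -1" --pt "0 0 -12 0 0 0 -1" --pt "0 0 -16 0 0 0 -1"

```text
time_s: 24.4
ee_pos: [0.6494, -0.0399, 0.172]
tcp_rot: [2.168, 2.272, 0.002]
wrist_force: [0.6, 0.7, -0.2]
width: 0.998
```

```bash
python3 - <<'E'
from pl import *
from plant import r
f=r.grab_frame('wrist');crop(f['img'],0,0,512,384,1.2,'pics/w15.png'); 
plan([(425.5,159.5,170,3)])
E
```

```text
t 24.45 pos [653.  -40.7 179.1] jaw 2.7 w 0.999 F [ 2.3 -0.9  4.5]
[21.06, -21.8, 0.65, 0.012, 0.0, -0.006]
```

View pics/w15.png

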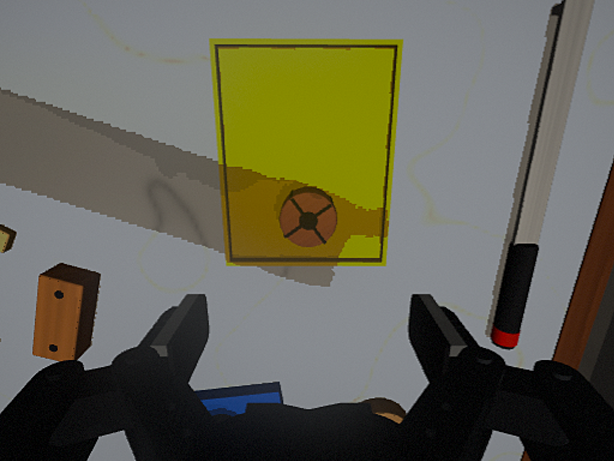

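Call:
servo_tool --pt "4 -4.2 0 0 0 0 -1" --pt "8 -8.4 0 0 0 0 -1" --pt "11 -11.5 0 0 0 0 -1" --pt "14 -15 0 0 0 0 -1" --pt "17 -18 0 0 0 0 -1" --pt "20.8 -21.5 0 0 0 0 -1" --pt "20.8 -21.5 0 0 0 0 -1" --pt "20.8 -21.5 0 0 0 0 -1" --pt "20.8 -21.5 0 0 0 0 -1" --pt "20.8 -21.5 0 0 0 0 -1"

```text
time_s: 25.45
ee_pos: [0.4257, 0.1567, 0.1693]
tcp_rot: [2.172, 2.269, -0.0]
wrist_force: [-0.0, -0.2, 0.1]
width: 1.0
```

```bash
python3 - <<'E'
from pl import *
from plant import r
f=r.grab_frame('wrist');crop(f['img'],0,0,512,384,1.2,'pics/w16.png'); 
print(proj(f,[[.4255,.1595,.028]])*1.2)
plan([(425.5,159.5,4,3)])
E
```

```text
[[306.54877471 211.75875378]]
t 25.50 pos [425.6 156.8 169.3] jaw 2.5 w 1.001 F [ 0.4 -0.7  1. ]
[0.29, 0.0, 16.53, 0.0, 0.001, -0.009]
```

View pics/w16.png

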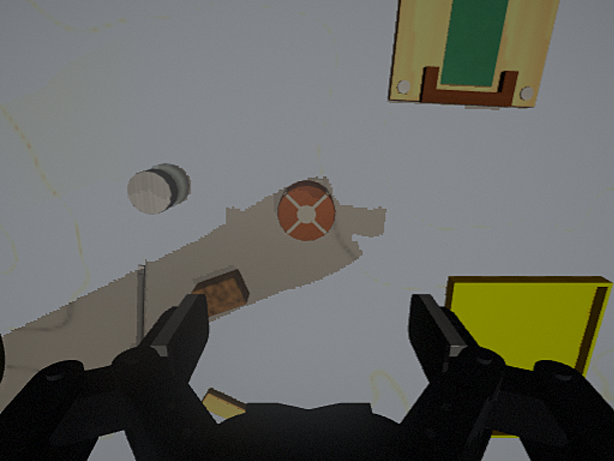

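Call:
servo_tool --pt "0.2 0 4 0 0 0 -1" --pt "0.2 0 8 0 0 0 -1" --pt "0.2 0 12 0 0 0 -1" --pt "0.2 0 15 0 0 0 -1" --pt "0.2 0 16.3 0 0 0 -1" --pt "0.2 0 16.5 0 0 0 -1" --pt "0.2 0 16.5 0 0 0 -1" --pt "0.2 0 16.5 0 0 0 -1"

```text
time_s: 26.3
ee_pos: [0.4256, 0.1602, 0.0053]
tcp_rot: [2.169, 2.272, 0.003]
wrist_force: [0.9, 0.6, 0.3]
width: 1.001
```

Call:
servo_tool --pt "0 0 0.2 0 0 0 -1" --pt "0 0 0.2 0 0 0 0" --pt "0 0 0.2 0 0 0 1" --pt "0 0 0.2 0 0 0 1" --pt "0 0 0.2 0 0 0 1" --pt "0 0 0.2 0 0 0 1" --pt "0 0 0.2 0 0 0 1" --pt "0 0 0.2 0 0 0 1"

```text
time_s: 27.1
ee_pos: [0.4247, 0.1605, 0.0028]
tcp_rot: [-2.168, -2.273, -0.001]
wrist_force: [-2.1, 0.0, 6.3]
width: 0.576
```

```bash
python3 - <<'E'
from pl import *
from plant import r
f=r.grab_frame('wrist');crop(f['img'],0,0,512,384,1.2,'pics/w17.png'); 
plan([(425,159,170,3),(644,50,170,3)])
E
```

```text
t 27.15 pos [424.6 160.5   2.8] jaw 2.7 w 0.578 F [-0.6 -0.4  6. ]
[-0.14, 0.03, -16.72, 0.0, -0.001, -0.005]
[-12.06, 21.39, -16.73, 0.0, -0.001, -0.005]
```

View pics/w17.png

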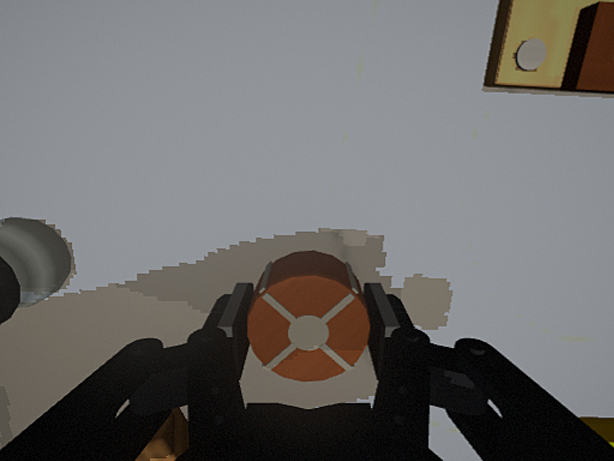

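Call:
servo_tool --pt "0 0 -3 0 0 0 1" --pt "0 0 -6 0 0 0 1" --pt "0 0 -10 0 0 0 1" --pt "-0.5 1 -14 0 0 0 1" --pt "-2 4 -16.7 0 0 0 1" --pt "-4 7.5 -16.7 0 0 0 1" --pt "-6 11 -16.7 0 0 0 1" --pt "-8 14.5 -16.7 0 0 0 1" --pt "-10 18 -16.7 0 0 0 1" --pt "-12 21.4 -16.7 0 0 0 1"

```text
time_s: 28.15
ee_pos: [0.6449, 0.0501, 0.168]
tcp_rot: [-2.167, -2.274, 0.002]
wrist_force: [0.2, 0.8, 0.6]
width: 0.574
```

Call:
servo_tool --pt "0 0 0 0 0 0 1" --pt "0 0 0 0 0 0 1" --pt "0 0 0 0 0 0 1"

```text
time_s: 28.45
ee_pos: [0.643, 0.0513, 0.1688]
tcp_rot: [-2.167, -2.273, 0.0]
wrist_force: [-0.7, 0.0, -1.7]
width: 0.574
```

```bash
python3 - <<'E'
from pl import *
plan([(644,50,8,3)])
E
```

```text
t 28.45 pos [643.   51.3 168.8] jaw 2.7 w 0.574 F [-0.7  0.  -1.7]
[-0.15, 0.12, 16.08, -0.001, -0.001, -0.005]
```

Call:
servo_tool --pt "-0.1 0.1 4 0 0 0 1" --pt "-0.1 0.1 8 0 0 0 1" --pt "-0.1 0.1 12 0 0 0 1" --pt "-0.1 0.1 14.5 0 0 0 1" --pt "-0.1 0.1 15.5 0 0 0 1" --pt "-0.1 0.1 15.9 0 0 0 1" --pt "-0.1 0.1 16.1 0 0 0 1" --pt "-0.1 0.1 16.1 0 0 0 1" --pt "-0.1 0.1 16.1 0 0 0 1"

```text
time_s: 29.35
ee_pos: [0.6459, 0.0496, 0.0098]
tcp_rot: [2.168, 2.272, 0.003]
wrist_force: [-0.5, -0.4, -1.4]
width: 0.572
```

Call:
servo_tool --pt "0 0 0.2 0 0 0 1" --pt "0 0 0.2 0 0 0 1" --pt "0 0 0.2 0 0 0 0" --pt "0 0 0.2 0 0 0 -0.6" --pt "0 0 0.2 0 0 0 -0.6" --pt "0 0 0.2 0 0 0 -0.6" --pt "0 0 -3 0 0 0 -0.6" --pt "0 0 -7 0 0 0 -1" --pt "0 0 -12 0 0 0 -1" --pt "0 0 -16 0 0 0 -1"

```text
time_s: 30.35
ee_pos: [0.6452, 0.049, 0.1709]
tcp_rot: [2.168, 2.272, 0.002]
wrist_force: [0.6, 1.0, 0.7]
width: 1.005
```

```bash
python3 - <<'E'
from pl import *
from plant import r
f=r.grab_frame('wrist');crop(f['img'],0,0,512,384,1.2,'pics/w18.png'); 
plan([(418.7,-150.2,170,-14.8)],(645.5,50,169,2.7))
E
```

```text
t 30.40 pos [648.8  48.6 177.8] jaw 2.7 w 1.000 F [ 3.3 -1.1  4.6]
[-18.93, -23.6, -0.1, 0.0, 0.0, 0.305]
```

View pics/w18.png

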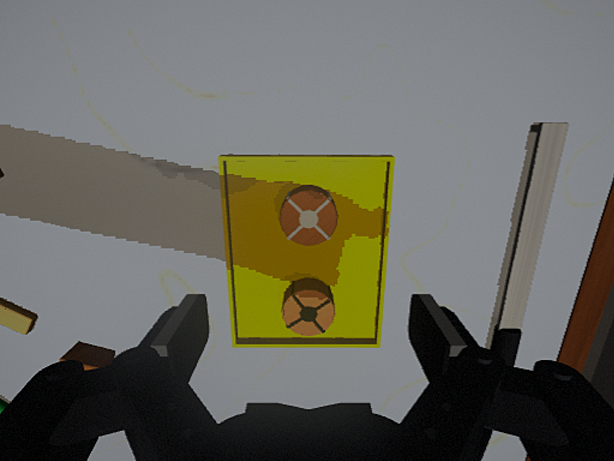

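Both coils are in the yellow tray. Now the brace.

Call:
servo_tool --pt "-3 -4 0 0 0 0.05 -1" --pt "-6 -7.5 0 0 0 0.1 -1" --pt "-9 -11 0 0 0 0.15 -1" --pt "-12 -15 0 0 0 0.2 -1" --pt "-15 -19 0 0 0 0.25 -1" --pt "-18.9 -23.6 0 0 0 0.3 -1" --pt "-18.9 -23.6 0 0 0 0.3 -1" --pt "-18.9 -23.6 0 0 0 0.3 -1" --pt "-18.9 -23.6 0 0 0 0.3 -1" --pt "-18.9 -23.6 0 0 0 0.3 -1"

```text
time_s: 31.4
ee_pos: [0.4186, -0.1498, 0.1682]
tcp_rot: [2.482, 1.924, -0.002]
wrist_force: [-0.2, -0.1, 0.3]
width: 0.997
```

```bash
python3 - <<'E'
from pl import *
from plant import r
import meas
f=r.grab_frame('wrist');crop(f['img'],0,0,512,384,1.2,'pics/w19.png'); 
print(proj(f,[[.4187,-.1502,.03]])*1.2)
plan([(418.7,-150.2,6,-14.8)])
print(meas.rect(f,(180,100,130,140),lambda h:(h[:,:,1]>100)&(h[:,:,0]<20)&(h[:,:,2]>50),.03))
E
```

```text
[[306.6024143  216.58764346]]
t 31.45 pos [ 418.6 -149.8  168.1] jaw -14.4 w 1.007 F [ 1.1 -0.7 -0.6]
[0.01, 0.03, 16.21, -0.001, 0.003, 0.007]
((418.8431396484375, -153.97982788085938), (88.50706481933594, 39.00462341308594), 75.56270599365234)
```

View pics/w19.png

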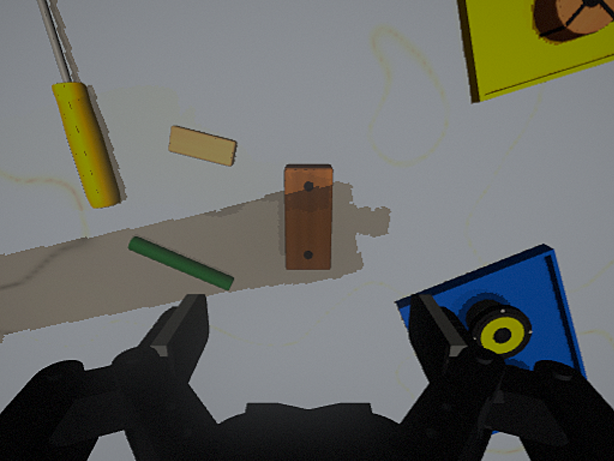

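Call:
servo_tool --pt "-0.2 0 4 0 0 0 -1" --pt "-0.2 0 8 0 0 0 -1" --pt "-0.2 0 12 0 0 0 -1" --pt "-0.2 0 15 0 0 0 -1" --pt "-0.2 0 16 0 0 0 -1" --pt "-0.2 0 16.3 0 0 0 -1" --pt "-0.2 0 16.3 0 0 0 -1" --pt "-0.2 0 16.3 0 0 0 0" --pt "-0.2 0 16.3 0 0 0 1" --pt "-0.2 0 16.3 0 0 0 1"

```text
time_s: 32.45
ee_pos: [0.4184, -0.1521, 0.0061]
tcp_rot: [2.483, 1.924, 0.004]
wrist_force: [-0.8, 0.7, -0.2]
width: 0.515
```

Call:
servo_tool --pt "0 0 0 0 0 0 1" --pt "0 0 0 0 0 0 1" --pt "0 0 0 0 0 0 1" --pt "0 0 0 0 0 0 1"

```text
time_s: 32.85
ee_pos: [0.4184, -0.1521, 0.0061]
tcp_rot: [2.484, 1.924, 0.003]
wrist_force: [-1.3, 0.7, 6.5]
width: 0.462
```

```bash
python3 - <<'E'
from pl import *
from plant import r
import meas
f=r.grab_frame('wrist');crop(f['img'],0,0,512,384,1.2,'pics/w20.png'); 
plan([(418.7,-152,180,-14.8),(520,60,180,-8),(551,315,180,0)])
f=r.grab_frame('top')
im=f['img']
crop(np.clip(im*1.6,0,255).astype('uint8'),110,90,150,110,5,'pics/t20.png')
E
```

```text
t 32.90 pos [ 418.4 -152.1    6.1] jaw -14.5 w 0.462 F [-1.2  1.6  5.9]
[0.04, 0.05, -17.39, 0.001, -0.001, 0.006]
[23.1, 4.55, -17.35, 0.001, -0.001, -0.113]
[48.57, 1.18, -17.32, 0.001, -0.001, -0.253]
```

View pics/w20.png

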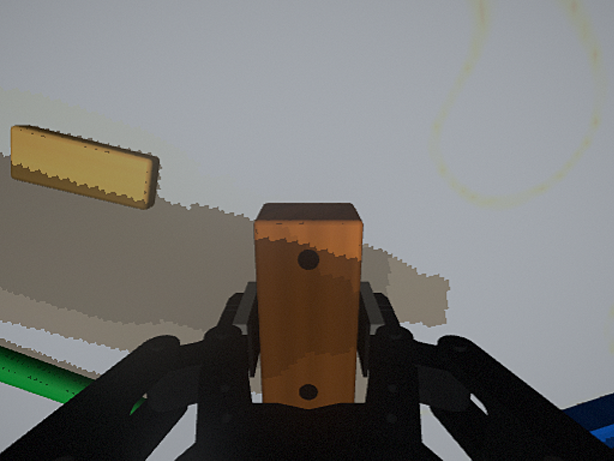

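View pics/t20.png

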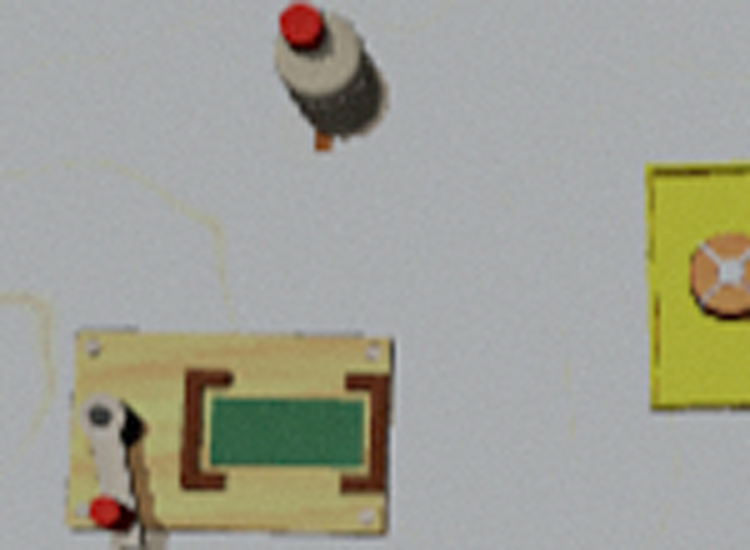

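```bash
python3 - <<'E'
from meas import *
from plant import r
f=r.grab_frame('top')
print('green',rect(f,(115,148,80,55),lambda h:(h[:,:,1]>80)&(h[:,:,0]>45)&(h[:,:,0]<95),.010))
print('jig',rect(f,(115,150,80,48),lambda h:h[:,:,1]>60,.010))
print('fence',rect(f,(140,160,50,32),lambda h:(h[:,:,1]>100)&(h[:,:,0]<18),.018))
E
```

```text
green ((550.7450561523438, 315.28021240234375), (36.62801742553711, 90.61009216308594), 0.8403106331825256)
jig ((549.123291015625, 349.801025390625), (189.5838165283203, 121.96182250976562), 89.62812805175781)
fence ((550.2285766601562, 363.16949462890625), (25.330827713012695, 70.22428131103516), 89.80965423583984)
```

Call:
servo_tool --pt "0 0 -3 0 0 0 1" --pt "0 0 -6 0 0 0 1" --pt "0 0 -10 0 0 0 1" --pt "1 0.2 -14 0 0 0 1" --pt "4 0.8 -17.4 0 0 -0.02 1" --pt "8 1.6 -17.4 0 0 -0.04 1" --pt "12 2.4 -17.4 0 0 -0.06 1" --pt "16 3.2 -17.4 0 0 -0.08 1" --pt "20 4 -17.4 0 0 -0.1 1" --pt "24 4.4 -17.4 0 0 -0.12 1"

```text
time_s: 34.0
ee_pos: [0.5208, 0.0705, 0.1792]
tcp_rot: [2.363, 2.07, 0.001]
wrist_force: [-0.2, -0.5, -0.7]
width: 0.463
```

Call:
servo_tool --pt "4 0 0 0 0 -0.03 1" --pt "8 -0.5 0 0 0 -0.06 1" --pt "12 -1 0 0 0 -0.09 1" --pt "16 -2 0 0 0 -0.12 1" --pt "20 -3 0 0 0 -0.13 1" --pt "22 -4 0 0 0 -0.13 1" --pt "22 -4 0 0 0 -0.13 1" --pt "22 -4 0 0 0 -0.13 1" --pt "22 -4 0 0 0 -0.13 1"

```text
time_s: 34.9
ee_pos: [0.5102, 0.2906, 0.1794]
tcp_rot: [2.227, 2.215, -0.0]
wrist_force: [0.2, 0.0, -1.6]
width: 0.461
```

```bash
python3 - <<'E'
from pl import *
from plant import r
plan([(551,315,180,0)])
f=r.grab_frame('wrist');crop(f['img'],0,0,512,384,1.2,'pics/w21.png'); 
E
```

```text
t 34.90 pos [510.2 290.6 179.4] jaw -0.3 w 0.461 F [ 0.2  0.  -1.6]
[2.46, 4.07, -0.07, 0.0, 0.001, -0.005]
```

View pics/w21.png

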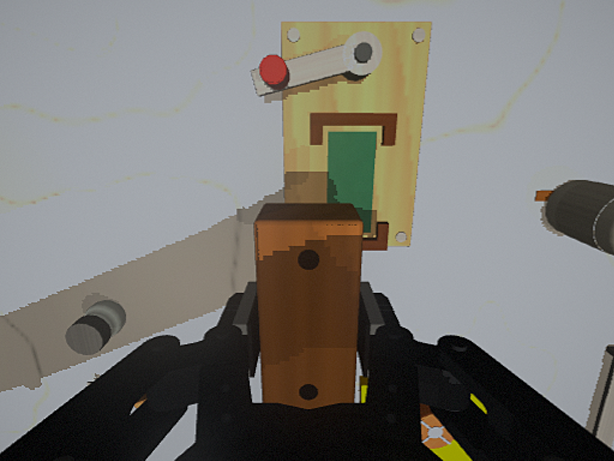

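Call:
servo_tool --pt "2.4 4 0 0 0 0 1" --pt "2.4 4 0 0 0 0 1" --pt "2.4 4 0 0 0 0 1" --pt "2.4 4 0 0 0 0 1" --pt "2.4 4 4 0 0 0 1" --pt "2.4 4 8 0 0 0 1" --pt "2.4 4 11 0 0 0 1" --pt "2.4 4 12 0 0 0 1" --pt "2.4 4 12 0 0 0 1" --pt "2.4 4 12 0 0 0 1"

```text
time_s: 35.95
ee_pos: [0.551, 0.3166, 0.0616]
tcp_rot: [2.225, 2.217, 0.005]
wrist_force: [-0.3, 0.3, 0.0]
width: 0.46
```

```bash
python3 - <<'E'
from pl import *
from plant import r
plan([(550.7,315,17,-.3)])
f=r.grab_frame('wrist');crop(f['img'],0,0,512,384,1.2,'pics/w22.png'); 
f=r.grab_frame('scene');crop(f['img'],270,240,150,130,4,'pics/s22.png'); 
E
```

```text
t 35.95 pos [551.  316.6  61.6] jaw -0.2 w 0.460 F [-0.3  0.3  0. ]
[-0.17, -0.04, 4.46, 0.003, -0.002, 0.002]
```

View pics/w22.png

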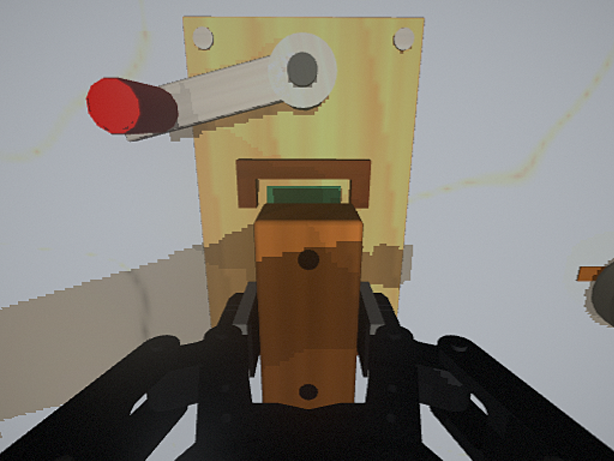

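View pics/s22.png

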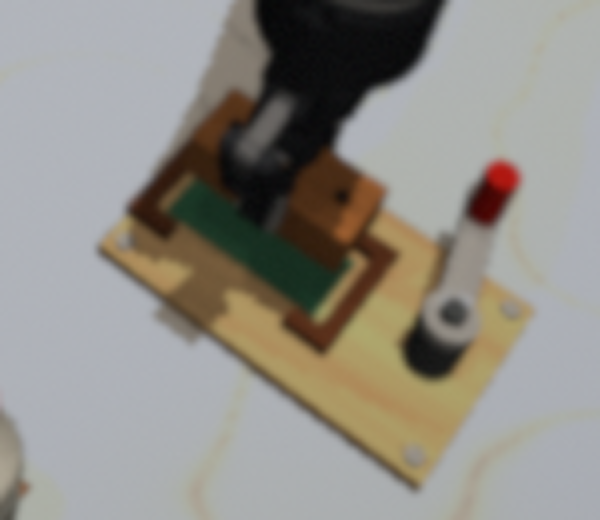

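Call:
servo_tool --pt "-0.15 -0.2 1.5 0 0 0 1" --pt "-0.15 -0.2 2.5 0 0 0 1" --pt "-0.15 -0.2 3.5 0 0 0 1" --pt "-0.15 -0.2 4 0 0 0 1" --pt "-0.15 -0.2 4.3 0 0 0 1" --pt "-0.15 -0.2 4.5 0 0 0 1" --pt "-0.15 -0.2 4.5 0 0 0 1" --pt "-0.15 -0.2 4.5 0 0 0 1"

```text
time_s: 36.85
ee_pos: [0.5473, 0.3144, 0.0162]
tcp_rot: [-2.224, -2.216, 0.002]
wrist_force: [-7.8, -3.4, 14.0]
width: 0.462
```

```bash
python3 - <<'E'
from pl import *
from plant import r
plan([(549,315,16,-.3)])
f=r.grab_frame('wrist');crop(f['img'],0,0,512,384,1.2,'pics/w23.png'); 
E
```

```text
t 36.85 pos [547.3 314.4  16.2] jaw -0.2 w 0.462 F [-7.8 -3.4 14. ]
[0.06, 0.17, 0.02, -0.002, 0.0, 0.002]
```

View pics/w23.png

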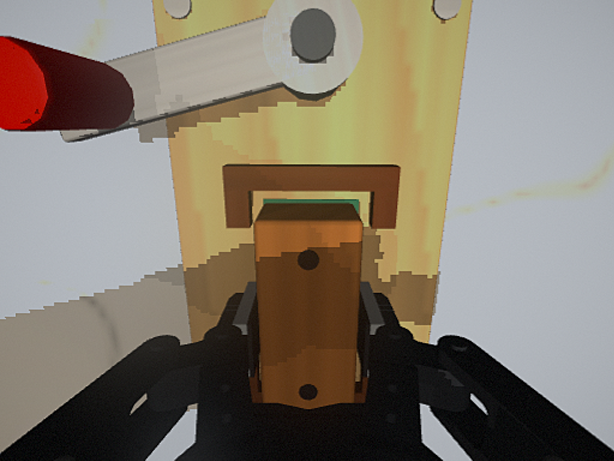

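Call:
servo_tool --pt "0 0 0 0 0 0 0.2" --pt "0 0 0 0 0 0 -0.4" --pt "0 0 0 0 0 0 -0.4" --pt "0 0 0 0 0 0 -0.4" --pt "0 0 -2 0 0 0 -0.4" --pt "0 0 -5 0 0 0 -0.4" --pt "0 0 -9 0 0 0 -1" --pt "0 0 -13 0 0 0 -1" --pt "0 0 -16 0 0 0 -1" --pt "0 0 -16 0 0 0 -1"

```text
time_s: 37.9
ee_pos: [0.5507, 0.3157, 0.1793]
tcp_rot: [2.224, 2.217, 0.013]
wrist_force: [0.3, 0.4, -0.5]
width: 0.995
```

Call:
servo_tool --pt "0 0 0 0 0 0 -1" --pt "0 0 0 0 0 0 -1"

```text
time_s: 38.1
ee_pos: [0.5469, 0.3145, 0.1728]
tcp_rot: [-2.224, -2.218, 0.004]
wrist_force: [-0.8, -0.5, -0.2]
width: 0.999
```

```bash
python3 - <<'E'
from pl import *
from plant import r
import meas
plan([(488,401,170,-37),(488,401,62,-37)])
f=r.grab_frame('wrist');crop(f['img'],0,0,512,384,1.2,'pics/w24.png'); 
c,_=meas.blobs(f['img'],(0,0,512,240),lambda h:(h[:,:,1]>170)&((h[:,:,0]<6)|(h[:,:,0]>172))&(h[:,:,2]>60))
P=plane(f,c.reshape(-1,2),.087)[:,:2]*1000
print(cv2.minAreaRect(P.astype('float32')))
E
```

```text
t 38.10 pos [546.9 314.5 172.8] jaw -0.2 w 0.999 F [-0.8 -0.5 -0.2]
[8.64, -5.92, 0.28, -0.001, 0.002, 0.643]
[8.65, -5.9, 11.08, -0.001, 0.002, 0.643]
((489.8572692871094, 397.8287353515625), (15.558167457580566, 15.34298324584961), 89.8679428100586)
```

View pics/w24.png

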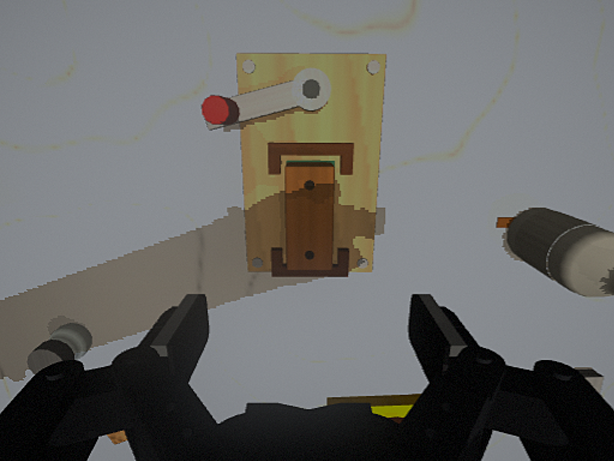

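```bash
python3 - <<'E'
from pl import *
plan([(490,398,170,-37),(490,398,63,-37)])
E
```

```text
t 38.15 pos [546.8 314.4 172.6] jaw -0.2 w 1.001 F [ 0.1  1.2 -0.3]
[8.34, -5.71, 0.25, -0.002, 0.002, 0.643]
[8.36, -5.68, 10.95, -0.002, 0.002, 0.643]
```

Call:
servo_tool --pt "4 -3 0.3 0 0 0.14 -1" --pt "8.3 -5.7 0.3 0 0 0.28 -1" --pt "8.3 -5.7 0.3 0 0 0.42 -1" --pt "8.3 -5.7 0.3 0 0 0.56 -1" --pt "8.3 -5.7 0.3 0 0 0.64 -1" --pt "8.3 -5.7 3 0 0 0.64 -1" --pt "8.3 -5.7 6 0 0 0.64 -1" --pt "8.3 -5.7 9 0 0 0.64 -1" --pt "8.3 -5.7 10.9 0 0 0.64 -1" --pt "8.3 -5.7 10.9 0 0 0.64 -1"

```text
time_s: 39.15
ee_pos: [0.4884, 0.3958, 0.0609]
tcp_rot: [2.807, 1.404, -0.012]
wrist_force: [-0.7, -0.8, 0.4]
width: 1.002
```

```bash
python3 - <<'E'
from pl import *
from plant import r
plan([(490,398,63,-37)])
f=r.grab_frame('wrist');crop(f['img'],0,0,512,384,1.2,'pics/w25.png'); 
E
```

```text
t 39.15 pos [488.4 395.8  60.9] jaw -36.9 w 1.002 F [-0.7 -0.8  0.4]
[0.27, 0.0, -0.21, -0.001, 0.008, 0.003]
```

View pics/w25.png

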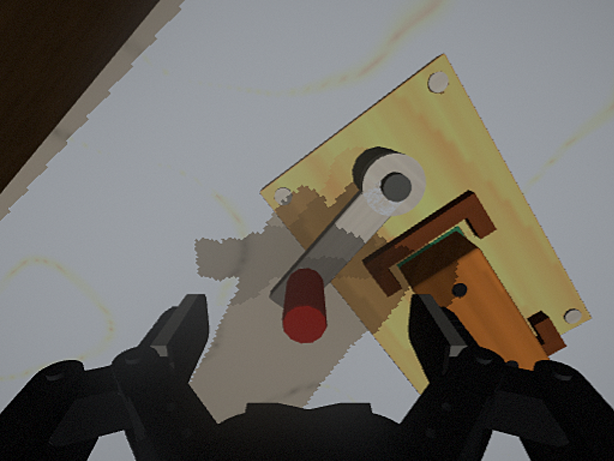

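Post sits between the jaws. Close on it, and compute the return arc.

Call:
servo_tool --pt "0.2 0 -0.2 0 0 0 0" --pt "0.2 0 -0.2 0 0 0 1" --pt "0.2 0 -0.2 0 0 0 1" --pt "0.2 0 -0.2 0 0 0 1" --pt "0.2 0 -0.2 0 0 0 1" --pt "0.2 0 -0.2 0 0 0 1" --pt "0.2 0 -0.2 0 0 0 1" --pt "0.2 0 -0.2 0 0 0 1" --squeeze 25

```text
time_s: 40.0
ee_pos: [0.4917, 0.3998, 0.0679]
tcp_rot: [-2.808, -1.406, 0.001]
wrist_force: [-4.2, 0.0, 6.3]
width: 0.2
```

```bash
python3 - <<'E'
from pl import *
ts=[]
for i in range(1,11):
    q=1.295-.13*i
    ts.append((490+59.7-62*np.sin(q),398+16.8-62*np.cos(q),63,-37+np.degrees(1.295-q)))
plan(ts,(490,398,63,-37))
E
```

```text
t 40.00 pos [491.7 399.8  67.9] jaw -36.8 w 0.200 F [-4.2  0.   6.3]
[-0.45, 0.68, 0.0, 0.0, 0.0, -0.13]
[-0.8, 1.4, 0.0, 0.0, 0.0, -0.26]
[-1.06, 2.17, 0.0, 0.0, 0.0, -0.39]
[-1.21, 2.96, 0.0, 0.0, 0.0, -0.52]
[-1.27, 3.76, 0.0, 0.0, 0.0, -0.65]
[-1.21, 4.57, 0.0, 0.0, 0.0, -0.78]
[-1.06, 5.36, 0.0, 0.0, 0.0, -0.91]
[-0.8, 6.12, 0.0, 0.0, 0.0, -1.04]
[-0.44, 6.84, 0.0, 0.0, 0.0, -1.17]
[0.0, 7.51, 0.0, 0.0, 0.0, -1.3]
```

Call:
servo_tool --pt "-0.45 0.68 0.2 0 0 -0.13 1" --pt "-0.8 1.4 0.2 0 0 -0.26 1" --pt "-1.06 2.17 0.2 0 0 -0.39 1" --pt "-1.21 2.96 0.2 0 0 -0.52 1" --pt "-1.27 3.76 0.2 0 0 -0.65 1" --pt "-1.21 4.57 0.2 0 0 -0.78 1" --pt "-1.06 5.36 0.2 0 0 -0.91 1" --pt "-0.8 6.12 0.2 0 0 -1.04 1" --pt "-0.44 6.84 0.2 0 0 -1.17 1" --pt "0 7.5 0.2 0 0 -1.3 1"

```text
time_s: 41.0
ee_pos: [0.547, 0.3542, 0.0671]
tcp_rot: [-1.373, -2.813, 0.01]
wrist_force: [-28.8, -8.3, 26.1]
width: 0.196
```

Call:
servo_tool --pt "0 0 0 0 0 0 1" --pt "0 0 0 0 0 0 1"

```text
time_s: 41.2
ee_pos: [0.5468, 0.3541, 0.067]
tcp_rot: [-1.38, -2.81, 0.011]
wrist_force: [-19.5, -5.5, 23.0]
width: 0.195
```

```bash
python3 - <<'E'
from pl import *
from plant import r
plan([])
f=r.grab_frame('wrist');crop(f['img'],0,0,512,384,1.2,'pics/w26.png'); 
E
```

```text
t 41.20 pos [546.8 354.1  67. ] jaw 37.7 w 0.195 F [-19.5  -5.5  23. ]
```

View pics/w26.png

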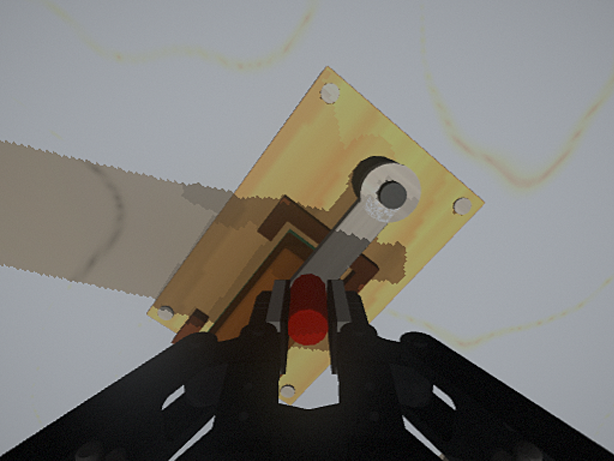

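Call:
servo_tool --pt "0 0 -0.3 0 0 0 1" --pt "0 0 -0.3 0 0 0 0.3" --pt "0 0 -0.3 0 0 0 -0.3" --pt "0 0 -0.3 0 0 0 -0.3" --pt "0 0 -0.3 0 0 0 -0.3" --pt "0 0 -3 0 0 0 -0.3" --pt "0 0 -6 0 0 0 -0.3" --pt "0 0 -10 0 0 0 -0.3" --pt "0 0 -13 0 0 0 -0.3" --pt "0 0 -13 0 0 0 -0.3"

```text
time_s: 42.25
ee_pos: [0.5554, 0.3555, 0.201]
tcp_rot: [1.385, 2.815, 0.013]
wrist_force: [0.6, 0.4, 0.2]
width: 0.648
```

```bash
python3 - <<'E'
from pl import *
from plant import r
import meas
plan([])
f=r.grab_frame('wrist');crop(f['img'],0,0,512,384,1.2,'pics/w27.png')
for f in (f,r.grab_frame('top')):
  c,_=meas.blobs(f['img'],(120,100,300,150),lambda h:(h[:,:,1]>170)&((h[:,:,0]<6)|(h[:,:,0]>172))&(h[:,:,2]>60))
  P=plane(f,c.reshape(-1,2),.087)[:,:2]*1000
  print(cv2.minAreaRect(P.astype('float32')))
E
```

```text
t 42.25 pos [555.4 355.5 201. ] jaw 37.6 w 0.648 F [0.6 0.4 0.2]
((549.3847045898438, 350.3818054199219), (16.18297576904297, 16.69609832763672), 81.4139404296875)
((550.9099731445312, 351.518798828125), (17.287513732910156, 8.50374984741211), 2.6160528659820557)
```

View pics/w27.png

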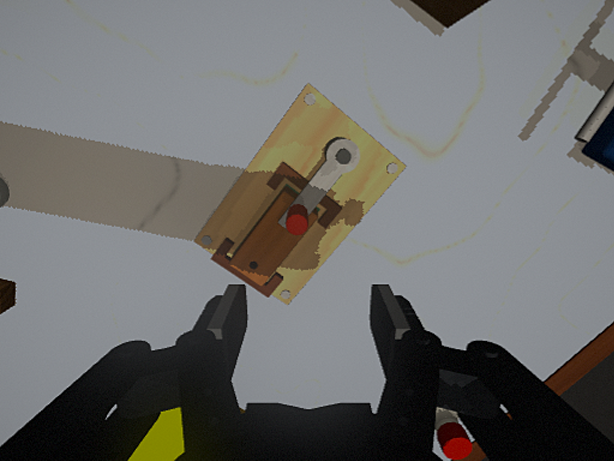

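```bash
python3 - <<'E'
from pl import *
plan([(510,352,200,0),(510,352,66,0),(535,352,66,0)])
E
```

```text
t 42.35 pos [552.9 354.6 196.1] jaw 37.6 w 0.649 F [ 0.2 -0.3 -0.7]
[2.41, -3.55, -0.4, 0.002, -0.001, 0.657]
[2.41, -3.58, 13.0, 0.002, -0.001, 0.657]
[0.89, -1.6, 13.01, 0.002, -0.001, 0.657]
```

Call:
servo_tool --pt "2.7 -3.9 0 0 0 0.15 1" --pt "2.7 -3.9 0 0 0 0.3 1" --pt "2.7 -3.9 0 0 0 0.45 1" --pt "2.7 -3.9 0 0 0 0.6 1" --pt "2.7 -3.9 0 0 0 0.66 1" --pt "2.7 -3.9 0 0 0 0.66 1" --pt "2.7 -3.9 4 0 0 0.66 1" --pt "2.7 -3.9 8 0 0 0.66 1" --pt "2.7 -3.9 12.8 0 0 0.66 1" --pt "2.7 -3.9 12.8 0 0 0.66 1"

```text
time_s: 43.35
ee_pos: [0.4998, 0.3487, 0.06]
tcp_rot: [-2.223, -2.219, 0.022]
wrist_force: [-0.8, -0.4, -0.5]
width: -0.002
```

Call:
servo_tool --pt "0 0 0 0 0 0 1" --pt "0 0 0 0 0 0 1" --pt "0 0 0 0 0 0 1"

```text
time_s: 43.65
ee_pos: [0.5066, 0.3531, 0.0701]
tcp_rot: [2.224, 2.218, 0.007]
wrist_force: [0.3, 0.8, -0.6]
width: 0.001
```

```bash
python3 - <<'E'
from pl import *
from plant import r
plan([(527,352,66,0)])
f=r.grab_frame('wrist');crop(f['img'],0,0,512,384,1.2,'pics/w28.png')
E
```

```text
t 43.65 pos [506.6 353.1  70.1] jaw -0.2 w 0.001 F [ 0.3  0.8 -0.6]
[-0.11, 2.04, 0.42, 0.003, -0.003, -0.003]
```

View pics/w28.png

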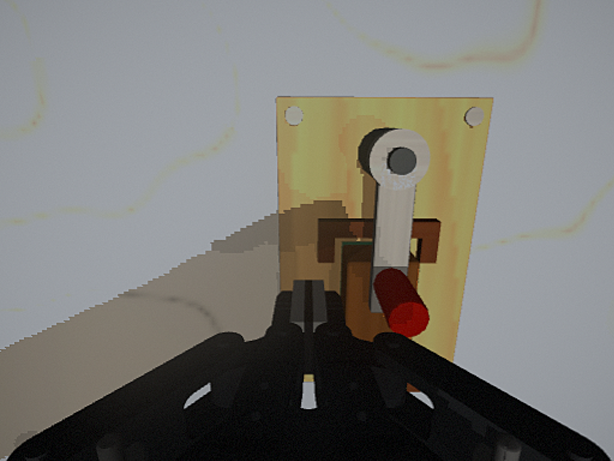

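Call:
servo_tool --pt "0 0.6 0.2 0 0 0 1" --pt "0 1.2 0.2 0 0 0 1" --pt "0 1.8 0.2 0 0 0 1" --pt "0 2.2 0.2 0 0 0 1" --pt "0 2.2 0.2 0 0 0 1"

```text
time_s: 44.2
ee_pos: [0.526, 0.352, 0.0652]
tcp_rot: [-2.224, -2.217, 0.004]
wrist_force: [-4.1, -0.9, 4.2]
width: -0.003
```

Call:
servo_tool --pt "0 0.2 0 0 0 0 1" --pt "0 0.4 0 0 0 0 1" --pt "0 0.4 0 0 0 0 1"

```text
time_s: 44.5
ee_pos: [0.5263, 0.3519, 0.0651]
tcp_rot: [-2.219, -2.215, 0.013]
wrist_force: [-13.5, -2.5, 10.0]
width: -0.0
```

Call:
servo_tool --pt "0 -1 0 0 0 0 1" --pt "0 -2.5 0 0 0 0 1" --pt "0 -3 -3 0 0 0 1" --pt "0 -3 -7 0 0 0 1" --pt "0 -3 -12 0 0 0 1" --pt "-5 -3 -14 0 0 0 1" --pt "-10 -3 -14 0 0 0 1" --pt "-14 -3 -14 0 0 0 1" --pt "-14 -3 -14 0 0 0 1" --pt "-14 -3 -14 0 0 0 1"

```text
time_s: 45.5
ee_pos: [0.5011, 0.2111, 0.2057]
tcp_rot: [-2.228, -2.214, -0.003]
wrist_force: [0.5, 0.6, 0.0]
width: 0.005
```

```bash
python3 - <<'E'
from pl import *
from plant import r
f=r.grab_frame('top');im=np.clip(f['img']*1.6,0,255).astype('uint8')
crop(im,110,110,330,110,2.4,'pics/t29.png'); f=r.grab_frame('scene');crop(f['img'],80,130,340,240,2.3,'pics/s29.png'); plan([])
E
```

```text
t 45.60 pos [500.4 213.5 205.3] jaw -0.1 w 0.003 F [ 0.3  0.4 -0.7]
```

View pics/t29.png

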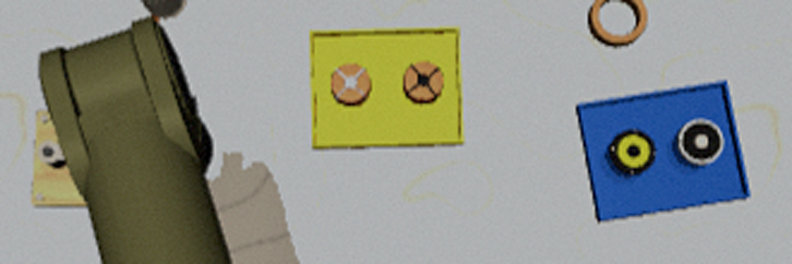

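View pics/s29.png

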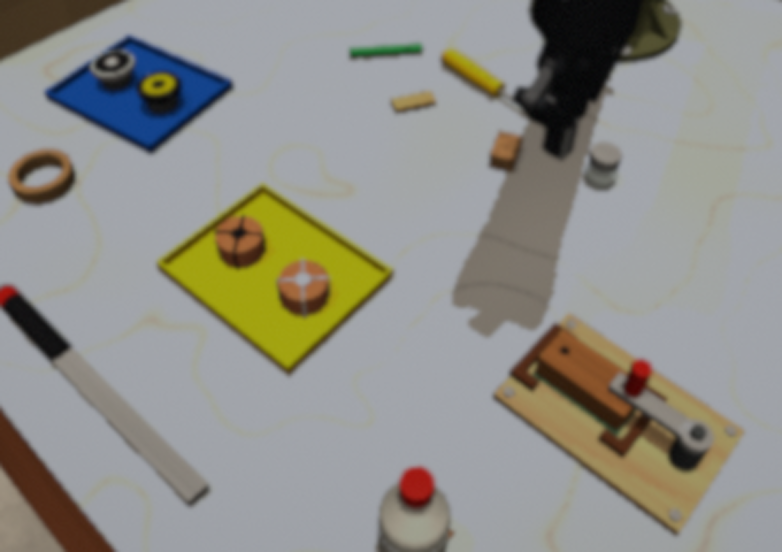

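All as asked; robot clear of everything. Handing in.

```bash
python3 -c "
from plant import r
print(r.finish_job())"
```

```text
the job is handed in; nothing more can be done
None
```

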